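# Ready the short clapper over the sleeve board

### The arm

A 7-joint arm with a two-finger parallel gripper is mounted at the origin on the work surface. World frame = base frame: x ahead of the robot, y to its left, z up, the work surface at z = 0. Lengths are in m, angles in rad, forces in N, time in s.
With the tool pointing down it reaches from about 0.425 to 0.95 m from the base axis. Payload 4.7 kg.
Tool frame: the origin (TCP) lies on the mounting face of the last link; the fingertips stand 182 mm ahead of it and the grasp point (between the pads) lies 164 mm ahead of it; x points along the fingers, y is the direction in which the jaws open and shut, and the axes are right-handed (so a half turn about x gives the same grasp; the last joint's range is limited). The gripper opens to 87 mm and grips with 3 to 60 N. Pads are 19 mm wide; open, the fingers measure 117 mm over their backs; the gripper's body (75 mm by 190 mm) begins 51 mm behind the grasp point.
Start: joints at [1.304, 0.469, -0.049, 1.532, 0.024, 1.141, -0.082], TCP at [0.159, -0.656, 0.405] pointing down, gripper open.
Joint ranges: [-2.59, 2.59], [-0.33, 1.99], [-1.39, 1.29], [0.1, 2.45], [-1.04, 4.18], [0.21, 1.99], [-2.66, 2.66]. Speed limits (rad/s): [2.57, 2.57, 3.14, 3.14, 3.14, 3.14, 3.14].

### API

Orientations are given as a unit quaternion [w, x, y, z].
In Python, from plant import status, viewer, hand_in gives the robot as it stands.
- The arm moves only by the shell command python3 -m inch 'ROWS' [FORCE]. ROWS is JSON, a list of rows, each a list of 5 numbers: the shift along the tool's x, y, z in m, then the turn about the tool's x in degrees, then the opening in per cent of the stroke, from 0 (shut) to 100 (fully open). A call has exactly 5 rows; each row is the pose to reach, as a shift and turn from the pose commanded when the call began, along the tool's axes at that moment; what a row does not reach only later rows make up. A row lasts 1/10 s, in which the tool goes at most 50 mm and 8.59 degrees, less where a joint would pass 70% of its speed; a pose out of reach is approached as far as the arm can. A call with a gripper value outside its range is refused whole. The fingers move at their own pace and stop on an object; FORCE is the grip in N (left out, the last holds). Time passes only in rows, so rows that repeat a pose let the fingers close, or fill a call up. It gives the time, the measured TCP pose, the force and the opening at its end, in the units of the state.
- status.state(): the state, without advancing time (a new reading comes with each control period).
- viewer.snapshot(name): name is "scene" or "top"; returns (picture, depth): 480x640x3 uint8, blue, green, red; 480x640 float32, m along the optical axis (not along the pixel's ray), 0 where there is no reading.
- viewer.camera_model(name): a dict with "camera_matrix" (3x3 intrinsics, pixels), "eye" and "orientation" of the camera in the world. Camera axes: x right, y up, looking along -z (the intrinsics and any distortion apply to the point x, -y, -z); pixel columns grow to the right and rows downward; lengths in m; the calibration is good to about 2 mm. A picture is of the moment at which its call begins. camera_model takes no time and is no camera call.
- hand_in(): hands the job in, once; it reports no verdict.
The state is a dict: "clock": time; "qpos": joint angles; "dq": joint speeds; "effort": joint torques, N m; "position": TCP position; "ee_rot": TCP orientation; "force": force on the tool from outside, world axes, zero at the start; "torque": the same for the moment, N m; "gripper_width": finger opening in m.
Only numpy, scipy, OpenCV 4.12 (cv2) and the standard library are available. Lean on these libraries where they do the work, as an engineer would, in place of code of your own. Each camera call takes 0.05 s, during which the arm holds its last target.

### The job

Take the shorter of the two wooden pressing clappers out of the stainless steel stand, easing it straight out along its slope without levering it, so that its polished wood does not scrape hard on the steel. Turn it level, flat sole down, and hold it in the air lengthwise over the middle of the sleeve board, about a hand's breadth above the cover without ever touching it, ready to press. Finish still holding it there, steady, and leave the long clapper in its pocket and the jar, press light and thread spool where they stand.

Things in the scene. Friction and masses are not known exactly. Their poses are not given: they have to be found in the camera images.
- short_clapper_mid (a point): centre of the short clapper, the one to take: hardwood block 220 long (x), 50 wide (y, grip across this), 38 thick (z), 0.3 kg; a 14 high, 3 deep hand groove along both sides. Flat sole at z=-19 mm, rounded back at +19. At the start it stands on end in a pocket of the stand, +x end up, x sloping 55 degrees up from level, sole against the steel. Level and sole down: z straight up
- long_clapper_mid (a point): centre of the long clapper, which stays in the other pocket: same section and axes, but 300 long, 0.41 kg
- stand: fixed steel stand; origin under its 200 x 200 base; clappers lean to its +x. Two alike pockets (y +52.5 and -52.5, either clapper in either), open on top, sloping 55 degrees; a clapper's foot is at x -45, z 22 mm. Side walls (61 over all) and back reach 70 along the clapper from its foot, front lip 55; 3 to 6 mm play. Above, a 28 wide back rest lies under the sole up to 170; fingers pass beside it
- board_mid (a point): middle of the top of the sleeve board's padded cover, z up, x along its length: a fixed narrow pressing board 480 long, 80 wide at the nose (-x end), 110 at the other, cover 112 above the shelf, on two blocks over a 400 x 100 foot board. Stand and board may change sides
- jar_mid (a point): centre of the round glass jar with steel screw lid, 68 across, 91 high, between stand and board; loose
- light_mid (a point): centre of the round white press-button light, 72 across, 28 high, between stand and board; loose
- spool_mid (a point): centre of a small thread spool, 34 across, 46 high, standing nearest the robot; loose
Mind the look-alikes: they are no part of the job. Leave any purple look-alike of the part that bears short_clapper_mid alone.

How it is judged:
By the outcome, as a careful person would: the job done as asked, in the order asked, and still so for the second after the job is handed in, while the arm keeps its last pose, push and grip.
It also fails if it takes over 58 s, if anything falls off the work surface, if the arm or the gripper's body presses on something with over 40 N, if the wrist force passes 120 N, or if a joint passes its speed limit or range.

## Working session

There is one attempt and no reset: what is moved stays moved. The work goes in short steps, Python scripts to look and compute and a shell command to move; the robot and the scene stay as the last step left them, time stands still between calls to the robot, and variables do not carry over. Pictures are saved under pics/ and viewed, and the job is handed in when it is done.

```bash
ls; mkdir -p pics; python3 - <<'E'
from plant import status, viewer
import cv2,numpy as np
for n in("scene","top"):
    p,d=viewer.snapshot(n); cv2.imwrite(f"pics/{n}0.png",p); np.save(f"pics/{n}0.npy",d)
    print(n,viewer.camera_model(n))
print(status.state())
E
```

```text
pics
scene {'camera_matrix': array([[482.37559231,   0.        , 318.88492222],
       [  0.        , 482.37559231, 233.04759394],
       [  0.        ,   0.        ,   1.        ]]), 'eye': array([ 1.00099027, -0.65519394,  0.65200943]), 'orientation': array([0.83457087, 0.46317447, 0.14804472, 0.25892786])}
top {'camera_matrix': array([[471.18265159,   0.        , 320.58300068],
       [  0.        , 471.18265159, 239.06023937],
       [  0.        ,   0.        ,   1.        ]]), 'eye': array([0.33861079, 0.04118349, 0.99636486]), 'orientation': array([ 0.7144513 ,  0.06630491, -0.05220886, -0.69457702])}
{'clock': 0.1, 'qpos': array([ 1.30406655,  0.46938194, -0.04858021,  1.533551  ,  0.02412013,
        1.14099241, -0.08229893]), 'dq': array([-0.0011672 , -0.0013327 , -0.00018252, -0.00350788,  0.00017008,
       -0.00015555, -0.00081751]), 'effort': array([-1.20434524e-04, -5.09168744e+01, -8.17062124e-02, -2.36827183e+01,
       -6.15022634e-02,  3.44271271e-02,  5.39886514e-05]), 'position': array([ 0.15899136, -0.65579425,  0.40379972]), 'ee_rot': array([-0.08328731, -0.70200904, -0.08450504,  0.70221466]), 'force': array([ 0.12925517, -0.56160992,  0.76913999]), 'torque': array([-0.01047841, -0.00767756,  0.01974371]), 'gripper_width': 0.08674195141150491}
```

View pics/scene0.png

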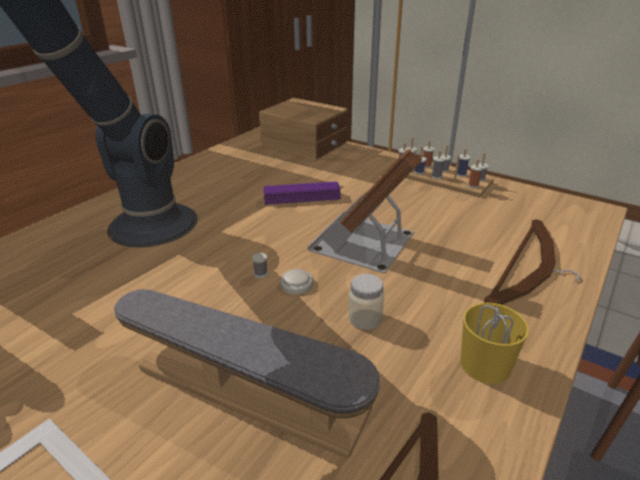

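View pics/top0.png

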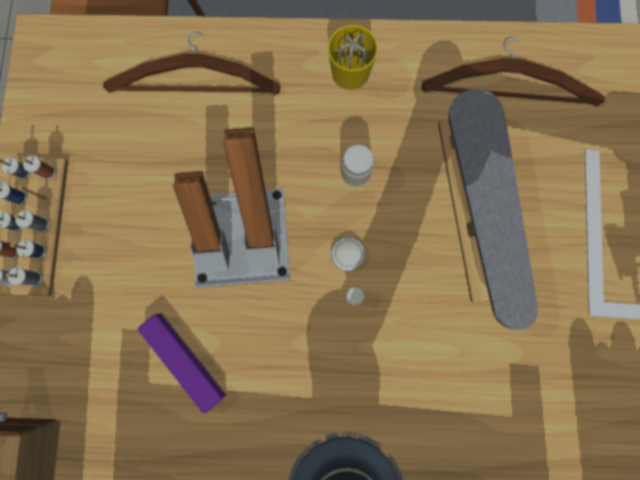

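```bash
cat > h.py <<'E'
import numpy as np, cv2
from scipy.spatial.transform import Rotation as R
from plant import status, viewer
def cloud(n,d):
    m=viewer.camera_model(n);K=m["camera_matrix"];q=m["orientation"]
    Rm=R.from_quat([q[1],q[2],q[3],q[0]]).as_matrix()
    v,u=np.mgrid[0:480,0:640]
    P=np.stack([(u-K[0,2])/K[0,0]*d,-(v-K[1,2])/K[1,1]*d,-d],-1)
    W=P@Rm.T+m["eye"]; W[d<=0]=np.nan
    return W
def proj(n,X):
    m=viewer.camera_model(n);K=m["camera_matrix"];q=m["orientation"]
    Rm=R.from_quat([q[1],q[2],q[3],q[0]]).as_matrix()
    c=(np.atleast_2d(X)-m["eye"])@Rm
    return np.stack([K[0,2]+K[0,0]*c[:,0]/-c[:,2],K[1,2]+K[1,1]*c[:,1]/c[:,2]],-1)
def tool():
    s=status.state();q=s["ee_rot"];M=R.from_quat([q[1],q[2],q[3],q[0]]).as_matrix()
    return s,s["position"],M
E
python3 - <<'E'
from h import *
d=np.load("pics/top0.npy");W=cloud("top",d)
for nm,(u,v) in dict(table=(400,400),short_top=(190,177),short_mid=(202,215),long_top=(240,135),long_mid=(252,195),base1=(202,277),base2=(281,270),base3=(276,196),lid=(357,160),light=(348,250),spool=(355,296),bmid=(490,205),purple=(180,360)).items():
    print(nm,np.round(W[v-1:v+2,u-1:u+2].reshape(-1,3).mean(0),4))
im=cv2.imread("pics/top0.png");c=cv2.resize(im[110:300,120:320],None,fx=3,fy=3);cv2.imwrite("pics/crop0.png",c)
E
```

```text
table [ 0.1813 -0.1069 -0.0012]
short_top [0.5779 0.2924 0.2005]
short_mid [0.52   0.2792 0.1545]
long_top [0.6299 0.194  0.2699]
long_mid [0.5521 0.1839 0.1847]
base1 [0.4183 0.3121 0.004 ]
base2 [0.4379 0.1454 0.0031]
base3 [0.5986 0.1632 0.0045]
lid [ 0.6537 -0.0065  0.0926]
light [0.4809 0.0054 0.0276]
spool [ 0.3856 -0.0098  0.0451]
bmid [ 0.5628 -0.2611  0.1127]
purple [0.2496 0.3349 0.038 ]
```

View pics/crop0.png

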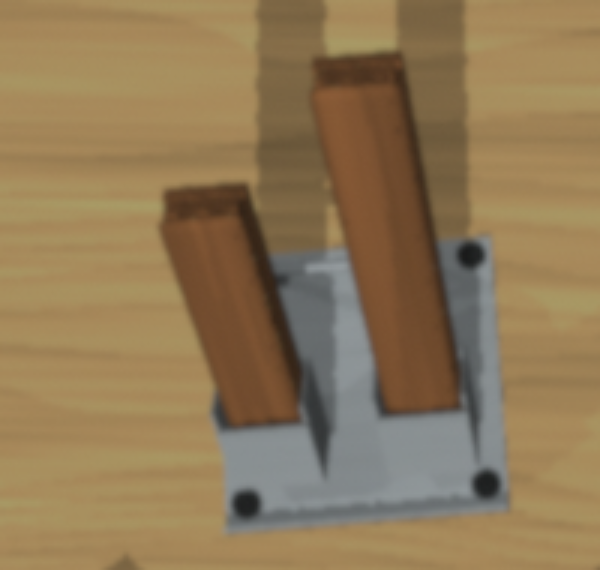

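Candidates: the short wooden block in the stand's left pocket, top px (200,212); the long wooden one (250,190), which stays; the purple look-alike lying on the shelf (180,362). The crop confirms that the left one is the shorter and is brown, so I choose it. Next I fit the poses.

```bash
python3 - <<'E'
from h import *
im=cv2.imread("pics/top0.png");d=np.load("pics/top0.npy");W=cloud("top",d)
hsv=cv2.cvtColor(im,cv2.COLOR_BGR2HSV)
# back surfaces of clappers: plane fit
def back(u0,u1,v0,v1,nm):
    m=np.zeros(d.shape,bool);m[v0:v1,u0:u1]=1
    m&=(W[...,2]>.07)&(hsv[...,1]>90)
    P=W[m];c=P.mean(0);U,S,V=np.linalg.svd(P-c)
    print(nm,m.sum(),'c',c.round(4),'axis',V[0].round(3),'slope',np.degrees(np.arcsin(abs(V[0,2]))).round(1),'yaw',np.degrees(np.arctan2(V[0,1],V[0,0])).round(2),'n',V[2].round(3))
    a=(P-c)@V[0];b=(P-c)@V[1];n=(P-c)@V[2]
    print(' ext a',np.percentile(a,[0,1,99,100]).round(4),'b',np.percentile(b,[1,99]).round(4),'n',np.percentile(n,[1,99]).round(4))
    return P
back(170,225,165,255,'short');back(224,276,125,250,'long')
# stand base edges: points with z 2..8mm steel(gray)
m=(W[...,2]>.0015)&(W[...,2]<.012)&(hsv[...,1]<60); m[:, :180]=0;m[:,300:]=0;m[:180]=0;m[300:]=0
r=cv2.minAreaRect(W[m][:,:2].astype(np.float32));print('stand',r)
# board
m=(W[...,2]>.1)&(W[...,2]<.125);m[:,:430]=0;m[:,550:]=0;m[:80]=0;m[340:]=0
P=W[m];r=cv2.minAreaRect(P[:,:2].astype(np.float32));print('board',r,cv2.boxPoints(r).round(3).tolist(),P[:,2].max(),np.median(P[:,2]))
# objects
for nm,(u0,u1,v0,v1,z0) in dict(jar=(335,380,135,190,.08),light=(328,368,230,275,.015),spool=(340,370,283,310,.035)).items():
    m=np.zeros(d.shape,bool);m[v0:v1,u0:u1]=1;m&=W[...,2]>z0
    print(nm,W[m].mean(0).round(4),np.ptp(W[m],axis=0).round(3))
# bottles rack, height
m=np.zeros(d.shape,bool);m[150:300,0:75]=1;print('rack zmax',np.nanmax(W[m][:,2]),'y min of z>.02',W[m&(W[...,2]>.02)][:,1].min())
m=np.zeros(d.shape,bool);m[40:100,100:285]=1;print('hanger x min',W[m&(W[...,2]>.008)][:,0].min(), np.nanmax(W[m][:,2]))
E
```

```text
short 2393 c [0.5277 0.2884 0.1562] axis [-0.624 -0.073 -0.778] slope 51.1 yaw -173.3 n [-0.698 -0.396  0.597]
 ext a [-0.0694 -0.0678  0.0984  0.1019] b [-0.0264  0.0275] n [-0.0255  0.014 ]
long 3509 c [0.5649 0.1881 0.1963] axis [-0.6   -0.069 -0.797] slope 52.8 yaw -173.48 n [ 0.747  0.308 -0.589]
 ext a [-0.1005 -0.0994  0.1454  0.1505] b [-0.0272  0.0256] n [-0.0109  0.0259]
stand ((0.5060455799102783, 0.2363971322774887), (0.20184537768363953, 0.2003423422574997), 5.92914342880249)
board ((0.5666182041168213, -0.276727557182312), (0.47871413826942444, 0.11105980724096298), 10.972661972045898) [[0.32100000977516174, -0.2680000066757202], [0.34200000762939453, -0.37700000405311584], [0.8119999766349792, -0.28600001335144043], [0.7910000085830688, -0.1770000010728836]] 0.1177189621249779 0.11182054404336589
jar [ 0.6546 -0.0083  0.091 ] [0.061 0.061 0.017]
light [0.4743 0.0056 0.0226] [0.07  0.069 0.019]
spool [ 0.3857 -0.0096  0.0459] [0.032 0.032 0.009]
rack zmax 0.1039657766987182 y min of z>.02 0.6332589675636868
hanger x min 0.8319629825086626 0.020604385848986273
```

```bash
cat >> h.py <<'E'
YAW=np.radians(5.93);SO=np.array([.506,.2364,0])
RS=R.from_euler('z',5.93,degrees=True).as_matrix()
def S2W(p): return SO+RS@np.array(p)
a=np.radians(55)
# clapper frame in stand frame: x up slope, y stand y, z = cross
CX=np.array([np.cos(a),0,np.sin(a)]);CY=np.array([0,1,0]);CZ=np.cross(CX,CY)
RC=RS@np.stack([CX,CY,CZ],1)
def foot(ysgn): return S2W([-.045,.0525*ysgn,.022])
E
python3 - <<'E'
from h import *
for n in("top","scene"):
    d=np.load(f"pics/{n}0.npy");im=cv2.imread(f"pics/{n}0.png");hsv=cv2.cvtColor(im,cv2.COLOR_BGR2HSV);W=cloud(n,d)
    for nm,s,L in(("short",1,.22),("long",-1,.3)):
        c=foot(s)+RC@[L/2,0,0]
        Q=(W-c)@RC
        m=(abs(Q[...,0])<L/2+.02)&(abs(Q[...,1])<.035)&(abs(Q[...,2])<.03)&(hsv[...,1]>90)&(Q[...,0]>-L/2+.075)
        P=Q[m]
        top=P[(P[:,0]<L/2-.02)&(abs(P[:,1])<.015)]
        end=P[(P[:,0]>L/2-.008)]
        print(n,nm,c.round(4),m.sum(),'back z',np.median(top[:,2]) if len(top) else None,'y',np.percentile(P[:,1],[1,99]),'xmax',np.percentile(P[:,0],[98,99.5]),'endz',np.percentile(end[:,2],[2,98]) if len(end) else 0)
        if len(top)>50: print('  z slope per m', np.polyfit(top[:,0],top[:,2],1)[0])
s,p,M=tool();print(p,M.round(3))
E
```

```text
top short [0.5186 0.2905 0.1121] 2155 back z 0.023728939659630157 y [-0.02400424  0.02364142] xmax [0.10740202 0.10831292] endz [-0.0127866   0.02411206]
  z slope per m 0.0013869429889369323
top long [0.5522 0.1884 0.1449] 3284 back z 0.023180705569188192 y [-0.02374813  0.0245678 ] xmax [0.14765767 0.14821477] endz [-0.01382215  0.02345176]
  z slope per m 6.345301574615266e-05
scene short [0.5186 0.2905 0.1121] 9 back z -0.018976043342597414 y [-0.01560204 -0.00625925] xmax [0.04071026 0.04129089] endz 0
scene long [0.5522 0.1884 0.1449] 1678 back z -0.018840394486153943 y [-0.02721988  0.01705053] xmax [0.14687097 0.14738484] endz [-0.01523633  0.01888843]
[ 0.15899136 -0.65579425  0.40379972] [[-0.     0.236 -0.972]
 [ 0.002 -0.972 -0.236]
 [-1.    -0.002  0.   ]]
```

```bash
cat >> h.py <<'E'
def go(tx,ty,tz,yawdeg=None):
    """shift in tool axes to TCP target, yaw = world heading of tool y (deg)"""
    s,p,M=tool();sh=M.T@(np.array([tx,ty,tz])-p)
    cur=np.degrees(np.arctan2(M[1,1],M[0,1]))
    t=None if yawdeg is None else -((yawdeg-cur+180)%360-180)
    print('clock',round(s['clock'],2),'p',p.round(4),'yaw',round(cur,2),'w',round(s['gripper_width'],4),'F',s['force'].round(1),'tilt',M[:,0].round(4))
    print(' shift',sh.round(4),'turn',t)
E
python3 -m inch '[[-0.04,0,-0.02,0,100],[-0.08,-0.01,-0.04,0,100],[-0.12,-0.03,-0.08,0,100],[-0.14,-0.05,-0.12,0,100],[-0.14,-0.07,-0.16,0,100]]' 
python3 -c "
from h import *
go(.58,-.25,.56,-84.07)"
```

```text
clock: 0.6
position: [0.2964, -0.5515, 0.548]
ee_rot: [0.085, 0.703, 0.081, -0.701]
force: [0.6, -0.4, 0.1]
gripper_width: 0.0869
clock 0.6 p [ 0.2964 -0.5515  0.548 ] yaw -76.52 w 0.0869 F [ 0.6 -0.4  0.1] tilt [ 0.0028 -0.0055 -1.    ]
 shift [-0.0128 -0.227  -0.3461] turn 7.5456465217509106
```

```bash
python3 -m inch '[[-0.01,-0.025,-0.04,2,100],[-0.01,-0.05,-0.08,4,100],[-0.01,-0.08,-0.12,6,100],[-0.01,-0.11,-0.16,7.5,100],[-0.01,-0.13,-0.2,7.5,100]]' 
python3 -c "
from h import *
go(.60,-.1,.56,-84.07)"
```

```text
clock: 1.1
position: [0.4609, -0.3757, 0.5547]
ee_rot: [-0.038, -0.706, -0.038, 0.706]
force: [0.4, -1.0, 0.8]
gripper_width: 0.0871
clock 1.1 p [ 0.4609 -0.3757  0.5547] yaw -83.82 w 0.0871 F [ 0.4 -1.   0.8] tilt [-2.e-04  4.e-04 -1.e+00]
 shift [-0.0053 -0.2591 -0.168 ] turn 0.2525163708701541
```

```bash
python3 -m inch '[[0,-0.04,-0.02,0,100],[0,-0.08,-0.05,0,100],[0,-0.12,-0.08,0,100],[0,-0.16,-0.1,0,100],[0,-0.2,-0.12,0,100]]' 
python3 - <<'E'
from h import *
p,d=viewer.snapshot("top");cv2.imwrite("pics/top1.png",p)
q,d2=viewer.snapshot("scene");cv2.imwrite("pics/scene1.png",q)
go(.58,.15,.56,-84.07)
s,t,M=tool();print(s['qpos'].round(3))
W=cloud("scene",d2);Q=(W-t)@M
m=(abs(Q[...,0])<.25)&(abs(Q[...,1])<.2)&(abs(Q[...,2])<.15)
for x0 in np.arange(-.05,.2,.02):
    k=m&(Q[...,0]>=x0)&(Q[...,0]<x0+.02)
    if k.sum()>5: print(round(x0,2),k.sum(),Q[k].min(0)[1:].round(3),Q[k].max(0)[1:].round(3))
E
```

```text
clock: 1.6
position: [0.5583, -0.1648, 0.554]
ee_rot: [-0.038, -0.706, -0.038, 0.706]
force: [0.8, -0.2, -0.5]
gripper_width: 0.087
clock 1.7 p [ 0.5597 -0.1588  0.5543] yaw -83.13 w 0.087 F [-0.7 -0.2  0.2] tilt [ 6.0e-04  4.5e-03 -1.0e+00]
 shift [-0.0042 -0.3042 -0.0571] turn 0.9435736868176434
[ 0.477  0.245 -0.342  1.528  0.078  1.383 -1.321]
-0.05 124 [-0.002 -0.04 ] [0.036 0.022]
-0.03 1009 [-0.024 -0.04 ] [0.036 0.027]
-0.01 991 [-0.033 -0.041] [0.036 0.032]
0.01 880 [-0.052 -0.041] [0.036 0.033]
0.03 902 [-0.054 -0.029] [0.016 0.02 ]
0.05 857 [-0.094 -0.03 ] [0.016 0.023]
0.07 2588 [-0.098 -0.042] [0.094 0.036]
0.09 1641 [-0.088 -0.042] [0.089 0.035]
0.11 341 [-0.088 -0.04 ] [0.085 0.033]
0.13 462 [-0.062 -0.015] [0.057 0.009]
0.15 388 [-0.058 -0.015] [0.053 0.009]
0.17 265 [-0.058 -0.015] [0.051 0.009]
```

View pics/scene1.png

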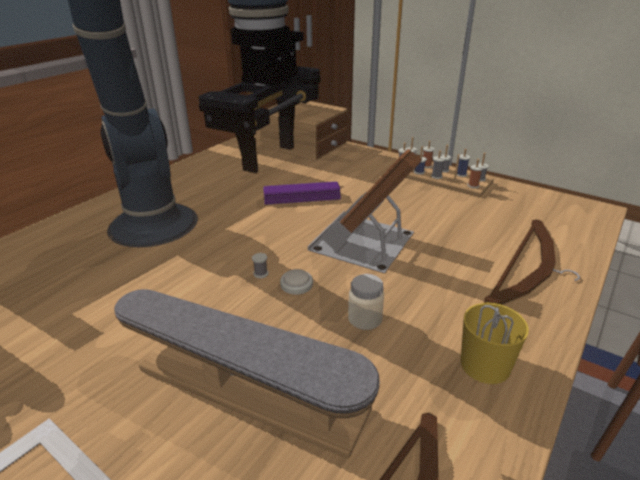

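View pics/top1.png

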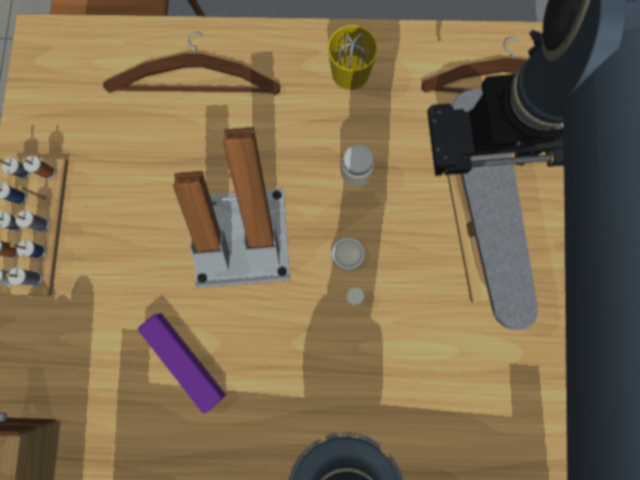

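```bash
python3 - <<'E'
from h import *
im=cv2.imread("pics/scene1.png");cv2.imwrite("pics/crop1.png",cv2.resize(im[0:190,180:340],None,fx=3.1,fy=3.1,interpolation=cv2.INTER_CUBIC))
im=cv2.imread("pics/top1.png");cv2.imwrite("pics/crop1b.png",cv2.resize(im[60:200,400:600],None,fx=3.5,fy=3.5,interpolation=cv2.INTER_CUBIC))
q,d2=viewer.snapshot("scene")
s,t,M=tool();W=cloud("scene",d2);Q=(W-t)@M
m=(abs(Q[...,1])<.2)&(abs(Q[...,2])<.15)
for x0 in np.arange(.06,.19,.006):
    k=m&(Q[...,0]>=x0)&(Q[...,0]<x0+.006)
    if k.sum()>5: print(round(x0,3),k.sum(),Q[k].min(0)[1:].round(3),Q[k].max(0)[1:].round(3))
E
```

```text
0.06 274 [-0.054 -0.03 ] [0.015 0.021]
0.066 1029 [-0.099 -0.042] [0.092 0.034]
0.072 745 [-0.095 -0.041] [0.093 0.031]
0.078 470 [-0.098 -0.041] [0.093 0.034]
0.084 565 [-0.098 -0.041] [0.091 0.036]
0.09 447 [-0.087 -0.042] [0.088 0.033]
0.096 606 [-0.087 -0.043] [0.084 0.034]
0.102 435 [-0.09  -0.042] [0.085 0.034]
0.108 288 [-0.092 -0.041] [0.084 0.034]
0.114 40 [-0.069 -0.031] [0.081 0.024]
0.12 53 [-0.064 -0.015] [0.057 0.006]
0.126 132 [-0.063 -0.015] [0.058 0.008]
0.132 153 [-0.062 -0.015] [0.056 0.01 ]
0.138 134 [-0.061 -0.015] [0.056 0.009]
0.144 125 [-0.06  -0.015] [0.053 0.008]
0.15 125 [-0.058 -0.016] [0.053 0.007]
0.156 115 [-0.057 -0.015] [0.051 0.008]
0.162 116 [-0.058 -0.015] [0.05  0.007]
0.168 123 [-0.059 -0.015] [0.05  0.008]
0.174 113 [-0.056 -0.015] [0.05  0.007]
0.18 68 [-0.056 -0.014] [0.049 0.008]
```

View pics/crop1.png

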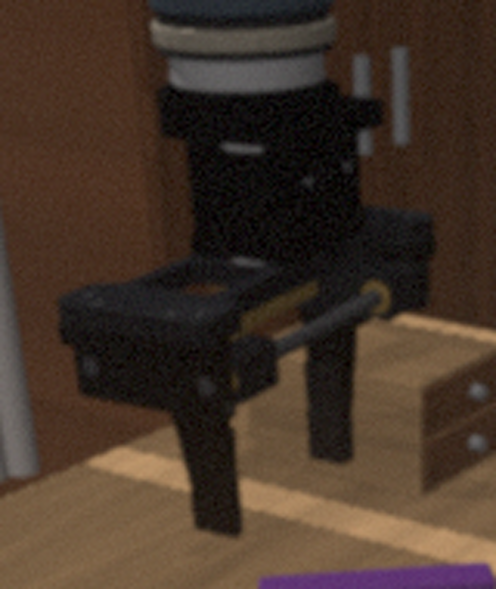

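View pics/crop1b.png

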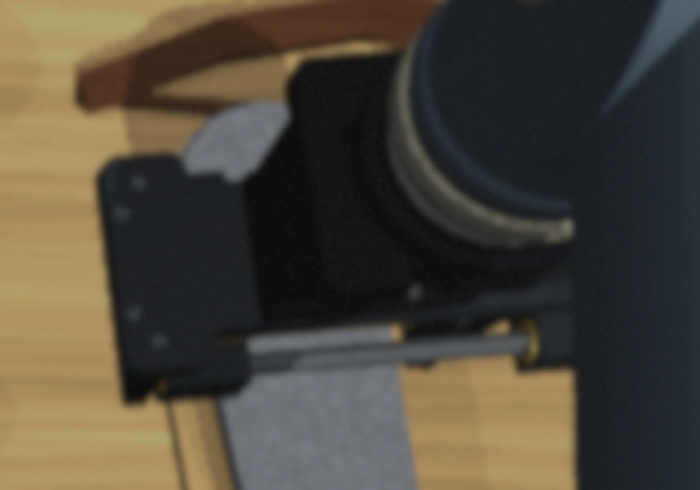

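```bash
python3 -m inch '[[0,0,0,0,60],[0,0,0,0,60],[0,0,0,0,60],[0,0,0,0,60],[0,0,0,0,60]]' 
python3 - <<'E'
from h import *
q,d2=viewer.snapshot("scene")
cv2.imwrite("pics/crop2.png",cv2.resize(q[0:190,180:340],None,fx=3.1,fy=3.1,interpolation=cv2.INTER_CUBIC))
s,t,M=tool();print(t,s['gripper_width']);W=cloud("scene",d2);Q=(W-t)@M
m=(abs(Q[...,1])<.2)&(abs(Q[...,2])<.15)
for x0 in np.arange(.06,.19,.006):
    k=m&(Q[...,0]>=x0)&(Q[...,0]<x0+.006)
    if k.sum()>5: print(round(x0,3),k.sum(),Q[k].min(0)[1:].round(3),Q[k].max(0)[1:].round(3))
E
```

```text
clock: 2.25
position: [0.5576, -0.1675, 0.5546]
ee_rot: [0.037, 0.706, 0.037, -0.706]
force: [0.1, 0.2, 1.2]
gripper_width: 0.0565
[ 0.55769489 -0.16724568  0.55457876] 0.05464406266787402
0.06 278 [-0.051 -0.029] [0.019 0.023]
0.066 1053 [-0.094 -0.04 ] [0.096 0.036]
0.072 758 [-0.092 -0.04 ] [0.097 0.034]
0.078 522 [-0.093 -0.04 ] [0.097 0.035]
0.084 604 [-0.091 -0.04 ] [0.095 0.037]
0.09 554 [-0.088 -0.04 ] [0.092 0.037]
0.096 610 [-0.085 -0.04 ] [0.09  0.035]
0.102 484 [-0.085 -0.04 ] [0.089 0.036]
0.108 310 [-0.084 -0.04 ] [0.089 0.036]
0.114 48 [-0.081 -0.033] [0.085 0.028]
0.12 77 [-0.045 -0.013] [0.046 0.007]
0.126 94 [-0.044 -0.013] [0.046 0.007]
0.132 136 [-0.043 -0.013] [0.045 0.01 ]
0.138 141 [-0.04  -0.014] [0.043 0.009]
0.144 125 [-0.04  -0.013] [0.042 0.01 ]
0.15 125 [-0.04  -0.013] [0.041 0.01 ]
0.156 124 [-0.039 -0.014] [0.04 0.01]
0.162 116 [-0.036 -0.013] [0.039 0.01 ]
0.168 120 [-0.038 -0.013] [0.039 0.01 ]
0.174 120 [-0.037 -0.013] [0.039 0.009]
0.18 68 [-0.037 -0.013] [0.039 0.01 ]
```

View pics/crop2.png

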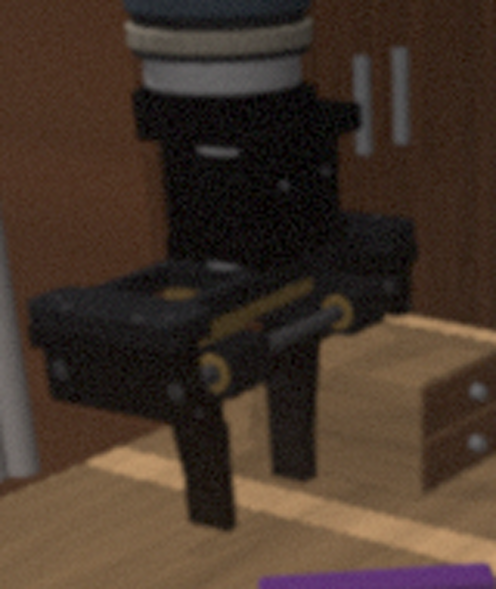

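```bash
python3 -m inch '[[-0.05,0,0,0,100],[-0.1,0,0,0,100],[-0.15,0,0,0,100],[-0.2,0,0,0,100],[-0.25,0,0,0,100]]' 
python3 -c "
from h import *
go(.58,.15,.56,-84.07);s,p,M=tool();print(s['qpos'].round(3));print(M.round(3))"
```

```text
clock: 2.8
position: [0.5569, -0.1667, 0.8071]
ee_rot: [0.038, 0.706, 0.037, -0.706]
force: [1.7, -0.1, 0.9]
gripper_width: 0.0841
clock 2.8 p [ 0.5569 -0.1667  0.8071] yaw -83.91 w 0.0841 F [ 1.7 -0.1  0.9] tilt [ 1.1e-03 -4.0e-04 -1.0e+00]
 shift [ 0.247  -0.3126 -0.0564] turn 0.1643612338061189
[ 0.424  0.28  -0.323  0.928  0.095  1.944 -1.317]
[[ 0.001  0.106 -0.994]
 [-0.    -0.994 -0.106]
 [-1.     0.001 -0.001]]
```

```bash
python3 -m inch '[[-0.03,0,0,0,100],[-0.06,0,0,0,100],[-0.1,0,0,0,100],[-0.1,0,0,0,100],[-0.1,0,0,0,100]]' 
python3 -c "
from h import *
go(.58,.15,.56,-84.07);s,p,M=tool();print(s['qpos'].round(3));print(M.round(3))"
```

```text
clock: 3.3
position: [0.5354, -0.1593, 0.8573]
ee_rot: [0.045, 0.725, 0.031, -0.686]
force: [-0.6, 0.8, -0.6]
gripper_width: 0.0869
clock 3.3 p [ 0.5354 -0.1593  0.8573] yaw -83.82 w 0.0869 F [-0.6  0.8 -0.6] tilt [ 0.0565 -0.0164 -0.9983]
 shift [ 0.2943 -0.3093 -0.0617] turn 0.2541205026266198
[-0.006  0.245  0.342  0.864 -0.091  1.986 -1.178]
[[ 0.056  0.108 -0.993]
 [-0.016 -0.994 -0.109]
 [-0.998  0.022 -0.054]]
```

```bash
python3 -m inch '[[0.03,0,0,0,100],[0.06,0,0,0,100],[0.1,0,0,0,100],[0.1,0,0,0,100],[0.1,0,0,0,100]]' 
python3 -c "
from h import *
go(.58,.15,.56,-84.07);s,p,M=tool();print(s['qpos'].round(3));print(M.round(3))"
```

```text
clock: 3.8
position: [0.5423, -0.1615, 0.7558]
ee_rot: [0.045, 0.724, 0.032, -0.688]
force: [1.3, 0.5, 2.0]
gripper_width: 0.0869
clock 3.8 p [ 0.5423 -0.1615  0.7558] yaw -83.81 w 0.0869 F [1.3 0.5 2. ] tilt [ 0.0521 -0.0149 -0.9985]
 shift [ 0.1928 -0.3096 -0.0615] turn 0.25602712982691855
[-0.031  0.182  0.319  1.171 -0.058  1.743 -1.193]
[[ 0.052  0.108 -0.993]
 [-0.015 -0.994 -0.109]
 [-0.999  0.02  -0.05 ]]
```

```bash
cat > kin.py <<'E'
import numpy as np, itertools
from scipy.spatial.transform import Rotation as R
from scipy.optimize import least_squares
Rz=lambda a:R.from_euler('z',a).as_matrix();Ry=lambda a:R.from_euler('y',a).as_matrix()
def fk(q,p,sg):
    h,a1,e1,a2,e2,b,e3,d,o7,e2z=p
    M=np.eye(3);x=np.array([0,0,h])
    M=M@Rz(sg[0]*q[0])@Ry(q[1])@Rz(sg[1]*q[2]);x=x+M@[e1,0,a1]
    M=M@Ry(q[3]);x=x+M@[e2,0,e2z]
    M=M@Rz(sg[2]*q[4]);x=x+M@[0,0,a2]
    M=M@Ry(q[5]);x=x+M@[e3,0,b*0]
    M=M@Rz(sg[3]*q[6]+o7);x=x+M@[0,0,d]
    T=np.stack([M[:,2],M[:,0],M[:,1]],1) # tool x along z
    return x,T
E
cat > fit.py <<'E'
from kin import *
D=[([1.304,.469,-.049,1.532,.024,1.141,-.082],[.159,-.656,.405],[-.08328731,-.70200904,-.08450504,.70221466]),
([.424,.28,-.323,.928,.095,1.944,-1.317],[.5569,-.1667,.8071],[.038,.706,.037,-.706]),
([-.006,.245,.342,.864,-.091,1.986,-1.178],[.5354,-.1593,.8573],[.045,.725,.031,-.686]),
([-.031,.182,.319,1.171,-.058,1.743,-1.193],[.5423,-.1615,.7558],[.045,.724,.032,-.688]),
([.477,.245,-.342,1.528,.078,1.383,-1.321],[.5597,-.1588,.5543],None)]
best=None
def res(p,sg):
    r=[]
    for q,x,o in D:
        X,T=fk(q,p,sg);r+=list((X-np.array(x)))
        if o is not None:
            O=R.from_quat([o[1],o[2],o[3],o[0]]).as_matrix();r+=list(.3*(O-T).ravel())
    return np.array(r)
out=[]
for sg in itertools.product([-1],[-1,1],[-1,1],[-1,1]):
  for o7 in (0,1.57,3.14,-1.57):
    s=least_squares(res,[.3,.4,0,.4,0,0,0,.1,o7,0],args=(sg,));out.append((s.cost,sg,s.x))
out.sort(key=lambda t:t[0])
for c,sg,x in out[:4]: print(c,sg,x.round(3))
np.savez('kin.npz',p=out[0][2],sg=out[0][1]);print(res(out[0][2],out[0][1]).round(4))
E
python3 fit.py
```

```text
0.004174676890232764 (-1, -1, -1, -1) [ 0.463  0.625  0.036 -3.275  0.005 -0.     0.053  0.409  3.142  3.733]
0.004174676890232808 (-1, -1, -1, -1) [ 0.463  0.625  0.036  1.984  0.005  0.     0.053  0.409  3.142 -1.526]
0.004174676890232836 (-1, -1, -1, -1) [ 4.630e-01  6.250e-01  3.600e-02 -8.825e+00  5.000e-03 -0.000e+00
  5.300e-02  4.090e-01 -3.142e+00  9.284e+00]
0.004174676894168843 (-1, -1, -1, -1) [ 4.630000e-01  6.250000e-01  3.600000e-02 -5.191281e+03  5.000000e-03
 -1.000000e-03  5.300000e-02  4.090000e-01  3.142000e+00  5.191740e+03]
[ 0.0399  0.01   -0.0059 -0.0003 -0.0002 -0.0001  0.0005 -0.0001  0.0002
  0.     -0.0006  0.0001  0.007   0.0376  0.0008 -0.0005 -0.     -0.
 -0.0002 -0.      0.     -0.      0.0001  0.0005  0.0147  0.0407 -0.0034
  0.     -0.0001 -0.      0.     -0.      0.0001  0.     -0.     -0.
  0.0064  0.0432  0.0019 -0.0001  0.0003  0.     -0.0003  0.     -0.0003
 -0.      0.0003  0.0001  0.003   0.0363  0.0067]
```

```bash
python3 - <<'E'
s=open('kin.py').read()
s=s.replace("h,a1,e1,a2,e2,b,e3,d,o7,e2z=p","h,a1,e1,a2,e2,b,e3,d,o7,e2z=p; y1=b;y2=e2z")
s=s.replace("M@[e1,0,a1]","M@[e1,y1,a1]").replace("M@[e2,0,e2z]","M@[e2,y2,0]").replace("M@[e3,0,b*0]","M@[e3,0,0]")
open('kin.py','w').write(s)
E
python3 fit.py
```

```text
1.2574510096417791e-05 (-1, -1, -1, -1) [ 5.400e-01  5.680e-01  1.000e-03  4.630e-01 -4.000e-03 -7.648e+00
  9.000e-03  4.520e-01  3.142e+00  7.607e+00]
1.257451009642042e-05 (-1, -1, -1, -1) [ 5.400e-01  5.680e-01  1.000e-03  4.630e-01 -4.000e-03 -3.341e+00
  9.000e-03  4.520e-01  3.142e+00  3.300e+00]
1.2574510096421225e-05 (-1, -1, -1, -1) [ 5.400e-01  5.680e-01  1.000e-03  4.630e-01 -4.000e-03 -6.370e+00
  9.000e-03  4.520e-01 -3.142e+00  6.328e+00]
1.2574510425932288e-05 (-1, -1, -1, -1) [ 5.400000e-01  5.680000e-01  1.000000e-03  4.630000e-01 -4.000000e-03
  8.911972e+03  9.000000e-03  4.520000e-01  3.142000e+00 -8.912013e+03]
[ 0.0004  0.0016 -0.0001 -0.0003 -0.0002 -0.0001  0.0005 -0.0001  0.0002
  0.     -0.0006  0.0001 -0.0005 -0.0014 -0.0026 -0.0005 -0.     -0.
 -0.0002 -0.      0.     -0.      0.0001  0.0005  0.001   0.0009  0.0011
  0.     -0.0001 -0.      0.     -0.      0.0001  0.     -0.     -0.
 -0.0006  0.0007  0.0021 -0.0001  0.0003  0.     -0.0003  0.     -0.0003
 -0.      0.0003  0.0001  0.0015 -0.0009 -0.0005]
```

```bash
cat >> kin.py <<'E'
Z=np.load('kin.npz');P0=Z['p'].copy();SG=Z['sg'];P0[5]=P0[5]+P0[9];P0[9]=0
LO=np.array([-2.59,-.33,-1.39,.1,-1.04,.21,-2.66]);HI=np.array([2.59,1.99,1.29,2.45,4.18,1.99,2.66])
def ik(x,T,q0,w=.4,n=6,lo=LO+.0,hi=HI-.0):
    best=None;rng=np.random.default_rng(0)
    for i in range(n):
        qs=np.clip(q0 if i==0 else q0+rng.normal(0,.5,7),lo+.01,hi-.01)
        def f(q):
            X,TT=fk(q,P0,SG);return np.r_[X-x,w*(R.from_matrix(T@TT.T).as_rotvec()),1e-4*(q-q0)]
        s=least_squares(f,qs,bounds=(lo,hi))
        if best is None or s.cost<best.cost: best=s
    r=f(best.x);return best.x,np.linalg.norm(r[:3]),np.degrees(np.linalg.norm(r[3:6])/w)
def toolrot(yaw,th):
    # tool x tilted th (deg) from down toward heading yaw(deg); tool y = -(lateral left)
    f=np.array([np.cos(np.radians(yaw)),np.sin(np.radians(yaw)),0]);l=np.array([-f[1],f[0],0]);t=np.radians(th)
    X=np.sin(t)*f-np.cos(t)*np.array([0,0,1.]);Y=-l
    return np.stack([X,Y,np.cross(X,Y)],1)
E
python3 - <<'E'
from kin import *
from h import foot,RC
q0=np.array([-.4,.3,0,1.6,0,.8,-1.2])
for th in(0,15,25,35,45,55):
    T=toolrot(5.93,th)
    for u in(.11,.15,.18):
        g=foot(1)+RC@[u,0,0.0];x=g-.164*T[:,0]
        q,e,r=ik(x,T,q0);print(th,u,x.round(3),'err',round(e,4),round(r,2),q.round(2))
E
```

```text
0 0.11 [0.519 0.29  0.276] err 0.0 0.0 [-0.7   0.49  0.16  1.85 -0.1   0.81 -1.95]
0 0.15 [0.541 0.293 0.309] err 0.0 0.0 [-0.67  0.48  0.15  1.77 -0.09  0.9  -1.95]
0 0.18 [0.559 0.295 0.333] err 0.0 0.0 [-0.65  0.47  0.14  1.71 -0.08  0.96 -1.95]
15 0.11 [0.476 0.286 0.271] err 0.0 0.0 [-1.09  0.36  0.43  2.18 -0.01  0.41 -2.17]
15 0.15 [0.499 0.288 0.303] err 0.0 0.0 [-0.98  0.32  0.32  2.12  0.09  0.51 -2.23]
15 0.18 [0.516 0.29  0.328] err 0.0 0.0 [-0.9   0.29  0.25  2.06  0.12  0.58 -2.23]
25 0.11 [0.45  0.283 0.261] err 0.0012 0.24 [-1.69  0.54  1.04  2.39 -1.04  0.21 -1.27]
25 0.15 [0.472 0.286 0.294] err 0.0 0.0 [-1.61  0.41  0.93  2.32 -0.25  0.22 -2.01]
25 0.18 [0.49  0.287 0.318] err 0.0 0.0 [-1.59  0.36  0.92  2.27 -0.1   0.29 -2.12]
35 0.11 [0.425 0.281 0.246] err 0.03 6.02 [-2.    0.7   1.2   2.42 -1.04  0.21 -1.49]
35 0.15 [0.448 0.283 0.279] err 0.0208 4.22 [-1.98  0.65  1.26  2.41 -1.04  0.21 -1.4 ]
35 0.18 [0.465 0.285 0.304] err 0.013 2.91 [-1.96  0.62  1.29  2.4  -1.04  0.21 -1.35]
45 0.11 [0.403 0.279 0.228] err 0.0511 9.94 [-2.28  1.01  1.22  2.45 -1.04  0.21 -1.86]
45 0.15 [0.426 0.281 0.261] err 0.0434 9.1 [-2.22  0.93  1.29  2.44 -1.04  0.21 -1.72]
45 0.18 [0.443 0.283 0.285] err 0.0328 9.23 [-2.15  0.89  1.29  2.41 -1.04  0.21 -1.66]
55 0.11 [0.385 0.277 0.206] err 0.0545 10.72 [-2.54  1.41  1.08  2.45 -1.04  0.21 -2.35]
55 0.15 [0.408 0.279 0.239] err 0.055 10.89 [-2.46  1.32  1.18  2.45 -1.04  0.21 -2.19]
55 0.18 [0.425 0.281 0.264] err 0.0546 10.77 [-2.41  1.24  1.26  2.45 -1.04  0.21 -2.06]
```

```bash
cat >> h.py <<'E'
def tl():
    s,p,M=tool();f=RS[:,0];l=RS[:,1];X=M[:,0];Y=M[:,1]
    print('clock',round(s['clock'],2),'p',p.round(4),'q',s['qpos'].round(2),'w',round(s['gripper_width'],4),'F',s['force'].round(1))
    print(' tilt fwd',np.degrees(np.arcsin(X@f)).round(2),'lat',np.degrees(np.arcsin(X@l)).round(2),'| y: fwd',np.degrees(np.arcsin(Y@f)).round(2),'z',np.degrees(np.arcsin(Y[2])).round(2))
E
python3 -m inch '[[-0.02,-0.04,0,0,100],[-0.04,-0.09,-0.01,0,100],[-0.06,-0.14,-0.02,0,100],[-0.08,-0.19,-0.02,0,100],[-0.1,-0.23,-0.02,0,100]]' >/dev/null; python3 -c "
from h import *
tl()"
python3 -m inch '[[-0.05,-0.01,0,0,100],[-0.1,-0.02,0,0,100],[-0.15,-0.02,0,0,100],[-0.2,-0.02,0,0,100],[-0.25,-0.02,0,0,100]]'>/dev/null; python3 -c "
from h import *
tl()"
```

```text
clock 4.3 p [0.5317 0.0649 0.8524] q [-0.34  0.19  0.18  0.94 -0.01  1.96 -1.63] w 0.0872 F [0.8 0.6 0.7]
 tilt fwd 3.29 lat -1.16 | y: fwd 0.19 z 1.18
clock 4.8 p [0.4815 0.0762 0.8943] q [-0.82  0.13  0.73  0.94 -0.07  1.99 -1.6 ] w 0.0873 F [ 0.4  0.  -0.6]
 tilt fwd 6.75 lat -1.07 | y: fwd 0.25 z 1.11
```

```bash

python3 -m inch '[[-0.04,0,-0.03,0,100],[-0.08,-0.01,-0.06,0,100],[-0.12,-0.02,-0.09,0,100],[-0.16,-0.02,-0.12,0,100],[-0.2,-0.02,-0.15,0,100]]'>/dev/null; python3 -c "
from h import *
tl()"
python3 -m inch '[[-0.04,0,-0.03,0,100],[-0.08,-0.01,-0.06,0,100],[-0.12,-0.02,-0.09,0,100],[-0.16,-0.02,-0.12,0,100],[-0.2,-0.02,-0.15,0,100]]'>/dev/null; python3 -c "
from h import *
tl()"
```

```text
clock 5.3 p [0.5166 0.0931 0.9068] q [-0.61  0.21  0.52  0.81 -0.09  1.99 -1.62] w 0.0874 F [ 0.3 -0.5 -0.6]
 tilt fwd 9.48 lat -0.96 | y: fwd 0.19 z 1.0
clock 5.8 p [0.5344 0.1067 0.9213] q [-0.55  0.26  0.46  0.7  -0.1   1.99 -1.63] w 0.0871 F [ 0.  -0.2 -0.2]
 tilt fwd 12.44 lat -0.75 | y: fwd 0.26 z 0.82
```

```bash

python3 -m inch '[[-0.04,-0.02,-0.03,0,100],[-0.08,-0.04,-0.06,0,100],[-0.12,-0.06,-0.09,0,100],[-0.16,-0.08,-0.12,0,100],[-0.2,-0.08,-0.15,0,100]]'>/dev/null; python3 -c "
from h import *
tl()"
python3 -m inch '[[-0.04,0,-0.03,0,100],[-0.08,-0.01,-0.06,0,100],[-0.12,-0.01,-0.09,0,100],[-0.16,-0.01,-0.12,0,100],[-0.16,-0.01,-0.15,0,100]]'>/dev/null; python3 -c "
from h import *
tl()"
```

```text
clock 6.3 p [0.5351 0.1555 0.9354] q [-0.62  0.3   0.47  0.62 -0.12  1.99 -1.7 ] w 0.0869 F [ 0.1 -0.2 -1. ]
 tilt fwd 15.39 lat -0.34 | y: fwd 0.37 z 0.46
clock 6.8 p [0.5376 0.1521 0.9528] q [-0.58  0.32  0.46  0.54 -0.13  1.99 -1.7 ] w 0.0868 F [-0.6  0.   0.5]
 tilt fwd 18.35 lat 0.04 | y: fwd 0.42 z 0.1
```

```bash
cat >> h.py <<'E'
def gotcp(t,f=1.0):
    s,p,M=tool();sh=M.T@(np.array(t)-p);print('to',np.round(t,4),'shift',sh.round(4),'dist',np.linalg.norm(sh).round(3))
C=foot(1)+RC@np.array([.14,0,.002])
E
python3 - <<'E'
from h import *
s,p,M=tool();X=M[:,0];tl();print(C)
gotcp(C-.34*X);gotcp(C-.172*X)
from kin import *
q=s['qpos']
for k in(.34,.172):
    q,e,r=ik(C-k*X,M,q);print(e,r,q.round(2))
x,T=fk(s['qpos'],P0,SG);print(x-p)
E
```

```text
clock 6.8 p [0.5376 0.1521 0.9528] q [-0.58  0.32  0.46  0.54 -0.13  1.99 -1.7 ] w 0.0868 F [-0.6  0.   0.5]
 tilt fwd 18.35 lat 0.04 | y: fwd 0.42 z 0.1
[0.53405831 0.29209684 0.13782844]
to [0.4276 0.2808 0.4605] shift [ 0.437  -0.1409  0.2452] dist 0.521
to [0.4802 0.2864 0.3011] shift [ 0.605  -0.1409  0.2452] dist 0.668
7.29662575999338e-08 1.6258583140186976e-05 [-0.93 -0.02  0.07  2.09  0.29  0.86 -2.49]
1.899472530583749e-08 3.068326446342877e-06 [-0.89  0.26  0.13  2.21  0.38  0.45 -2.55]
[0.08019691 0.00767142 0.01436272]
```

```bash
python3 - <<'E'
from plant import status
import json
s=status.state();json.dump([[s['qpos'].tolist(),s['position'].tolist(),s['ee_rot'].tolist()]],open('log.json','w'))
E
cat >> h.py <<'E'
import json
def log():
    s=status.state();L=json.load(open('log.json'));L.append([s['qpos'].tolist(),s['position'].tolist(),s['ee_rot'].tolist()]);json.dump(L,open('log.json','w'))
E
cat > kin2.py <<'E'
import numpy as np, json
from kin import Rz,Ry,R,least_squares,LO,HI,toolrot
SG=(-1,-1,-1,-1)
def fk(q,p):
    h,a1,e1,a2,e2,e3,d,y1,y2,y3,y0=p
    x=np.array([0,0,h]);M=Rz(-q[0]);x=x+M@[0,y0,0]
    M=M@Ry(q[1])@Rz(-q[2]);x=x+M@[e1,y1,a1]
    M=M@Ry(q[3])@Rz(-q[4]);x=x+M@[e2,y2,a2]
    M=M@Ry(q[5]);x=x+M@[e3,y3,0]
    M=M@Rz(-q[6]+np.pi);x=x+M@[0,0,d]
    return x,np.stack([M[:,2],M[:,0],M[:,1]],1)
def fit():
    D=[([1.304,.469,-.049,1.532,.024,1.141,-.082],[.159,-.656,.405],1),
    ([.424,.28,-.323,.928,.095,1.944,-1.317],[.5569,-.1667,.8071],1),
    ([-.006,.245,.342,.864,-.091,1.986,-1.178],[.5354,-.1593,.8573],1),
    ([-.031,.182,.319,1.171,-.058,1.743,-1.193],[.5423,-.1615,.7558],1),
    ([.477,.245,-.342,1.528,.078,1.383,-1.321],[.5597,-.1588,.5543],1),
    ([-0.34,0.19,0.18,0.94,-0.01,1.96,-1.63],[.5317,.0649,.8524],.2),
    ([-0.82,.13,.73,.94,-.07,1.99,-1.6],[.4815,.0762,.8943],.2),
    ([-.61,.21,.52,.81,-.09,1.99,-1.62],[.5166,.0931,.9068],.2),
    ([-.55,.26,.46,.7,-.1,1.99,-1.63],[.5344,.1067,.9213],.2),
    ([-.62,.3,.47,.62,-.12,1.99,-1.7],[.5351,.1555,.9354],.2)]
    for q,x,o in json.load(open('log.json')): D.append((q,x,2))
    f=lambda p:np.concatenate([w*(fk(q,p)[0]-x) for q,x,w in D]+[1e-3*np.r_[p[2],p[4:6],p[7:]]])
    s=least_squares(f,[.4,.5,0,.5,0,.05,.2,0,0,0,0]);return s.x,s.fun
if __name__=="__main__":
    p,r=fit();print(p.round(3),np.abs(r).max());print((r[:-7].reshape(-1,3)*1000).round(1))
E
python3 kin2.py
```

```text
[ 0.238  0.554  0.     0.466  0.    -0.     0.133 -0.017  0.001  0.001
 -0.026] 0.001048030406811873
[[ 0.3  0.1 -0.1]
 [-0.1  0.1  0. ]
 [ 0.1 -0.1 -0.1]
 [-0.4 -0.1  0.3]
 [ 0.  -0.2  0. ]
 [ 0.2  0.5 -0.4]
 [ 0.3 -0.1 -0.2]
 [ 0.4  0.1 -0.6]
 [ 0.2  0.   0. ]
 [ 0.1  1.  -0.6]
 [-0.  -0.1  0.1]]
```

```bash
cat >> kin2.py <<'E'
P0,_r=fit()
def ik(x,T,q0,w=.4,n=8,lo=LO,hi=HI):
    best=None;rng=np.random.default_rng(0)
    f=lambda q:(lambda X,TT:np.r_[X-x,w*(R.from_matrix(T@TT.T).as_rotvec()),1e-4*(q-q0)])(*fk(q,P0))
    for i in range(n):
        qs=np.clip(q0 if i==0 else q0+rng.normal(0,.4,7),lo+.01,hi-.01)
        s=least_squares(f,qs,bounds=(lo,hi))
        if best is None or s.cost<best.cost-1e-7: best=s
        if best.cost<1e-7: break
    r=f(best.x);return best.x,np.linalg.norm(r[:3]),np.degrees(np.linalg.norm(r[3:6])/w)
E
python3 - <<'E'
from kin2 import *
from h import foot,RC,status
q0=status.state()['qpos']
for th in(18,30,40,50,55):
    T=toolrot(5.93,th)
    for u in(.11,.14,.18):
        g=foot(1)+RC@[u,0,0.002];x=g-.172*T[:,0]
        q,e,r=ik(x,T,q0);print(th,u,x.round(3),'err',round(e,4),round(r,2),q.round(2))
# board, tool tilted back
from kin import toolrot
for th in(0,-20,-30,-38):
    for L in(0,):
        T=toolrot(10.97,th);g=np.array([.566,-.277,.22]);x=g-.17*T[:,0]
        q,e,r=ik(x,T,[.6,.6,0,1.2,0,1.2,-1.5]);print('board',th,x.round(3),round(e,4),round(r,2),q.round(2))
E
```

```text
18 0.11 [0.464 0.285 0.277] err 0.0 0.0 [-1.03  0.39  0.46  2.08 -0.03  0.43 -2.07]
18 0.14 [0.481 0.287 0.301] err 0.0 0.0 [-0.99  0.37  0.43  2.02 -0.    0.5  -2.08]
18 0.18 [0.504 0.289 0.334] err 0.0 0.0 [-0.95  0.35  0.4   1.95  0.02  0.59 -2.07]
30 0.11 [0.431 0.281 0.262] err 0.0033 0.56 [-1.17  0.38  0.53  2.2   0.51  0.21 -2.66]
30 0.14 [0.449 0.283 0.287] err 0.0 0.0 [-1.35  0.41  0.79  2.17 -0.08  0.22 -2.06]
30 0.18 [0.471 0.286 0.32 ] err 0.0 0.0 [-1.27  0.36  0.73  2.1   0.06  0.31 -2.16]
40 0.11 [0.407 0.279 0.245] err 0.0418 7.04 [-1.51  0.41  0.87  2.23  0.45  0.21 -2.66]
40 0.14 [0.424 0.281 0.27 ] err 0.031 5.32 [-1.47  0.39  0.85  2.2   0.49  0.21 -2.66]
40 0.18 [0.447 0.283 0.302] err 0.0169 2.98 [-1.42  0.36  0.83  2.17  0.53  0.21 -2.66]
50 0.11 [0.386 0.277 0.224] err 0.079 13.11 [-1.81  0.54  1.15  2.25  0.33  0.21 -2.66]
50 0.14 [0.403 0.278 0.248] err 0.069 11.68 [-1.77  0.49  1.14  2.23  0.39  0.21 -2.66]
50 0.18 [0.426 0.281 0.281] err 0.0555 9.67 [-1.71  0.44  1.12  2.19  0.46  0.21 -2.66]
55 0.11 [0.377 0.276 0.212] err 0.0963 15.87 [-1.92  0.65  1.26  2.26  0.24  0.21 -2.66]
55 0.14 [0.394 0.278 0.236] err 0.087 14.65 [-1.88  0.59  1.25  2.23  0.32  0.21 -2.66]
55 0.18 [0.417 0.28  0.269] err 0.0742 12.87 [-1.82  0.52  1.24  2.2   0.4   0.21 -2.66]
board 0 [ 0.566 -0.277  0.39 ] 0.0 0.0 [ 0.54  0.42 -0.21  1.65  0.1   1.08 -1.07]
board -20 [ 0.623 -0.266  0.38 ] 0.0 0.0 [ 0.37  0.56 -0.1   1.46  0.21  1.44 -1.16]
board -30 [ 0.649 -0.261  0.367] 0.0 0.0 [ 0.34  0.65 -0.1   1.36  0.27  1.62 -1.19]
board -38 [ 0.669 -0.257  0.354] 0.0 0.0 [ 0.3   0.72 -0.07  1.29  0.31  1.75 -1.19]
```

```bash

python3 -m inch '[[0.03,-0.02,0.025,0,100],[0.07,-0.035,0.05,0,100],[0.11,-0.05,0.075,0,100],[0.15,-0.065,0.1,0,100],[0.19,-0.08,0.12,0,100]]'>/dev/null; python3 -c "
from h import *
tl();log();X=tool()[2][:,0];gotcp(C-.34*X)"
```

```text
clock 7.3 p [0.4742 0.2258 0.7317] q [-0.9   0.03  0.36  1.41  0.13  1.42 -2.  ] w 0.0871 F [ 0.6 -0.2  0.4]
 tilt fwd 18.28 lat 0.06 | y: fwd 0.49 z 0.1
to [0.428  0.2807 0.4607] shift [ 0.2448 -0.0602  0.1227] dist 0.28
```

```bash

python3 -m inch '[[0.04,-0.015,0.025,0,100],[0.08,-0.03,0.05,0,100],[0.12,-0.04,0.075,0,100],[0.16,-0.05,0.1,0,100],[0.2,-0.06,0.12,0,100]]'>/dev/null; python3 -c "
from h import *
tl();log();X=tool()[2][:,0];gotcp(C-.34*X)"
python3 -m inch '[[0.02,0,0,-0.4,100],[0.04,0,0,-0.4,100],[0.04,0,0,-0.4,100],[0.04,0,0,-0.4,100],[0.04,0,0,-0.4,100]]'>/dev/null; python3 - <<'E'
from h import *
p,d=viewer.snapshot("top");cv2.imwrite("pics/top3.png",p)
q,d2=viewer.snapshot("scene");cv2.imwrite("pics/scene3.png",q)
tl();X=tool()[2][:,0];gotcp(C-.34*X);gotcp(C-.172*X)
E
```

```text
clock 7.8 p [0.4171 0.2789 0.504 ] q [-0.98  0.04  0.27  1.89  0.21  0.96 -2.27] w 0.0867 F [1.  0.2 1.1]
 tilt fwd 18.26 lat 0.03 | y: fwd 0.46 z 0.12
to [0.4281 0.2809 0.4607] shift [ 0.0446 -0.0008  0.0029] dist 0.045
clock 8.4 p [0.431  0.2805 0.4694] q [-0.96  0.08  0.28  1.92  0.2   0.88 -2.25] w 0.087 F [ 0.5 -0.8  0. ]
 tilt fwd 18.41 lat 0.11 | y: fwd 0.8 z 0.15
to [0.4273 0.2804 0.4604] shift [ 0.0074 -0.0003  0.0063] dist 0.01
to [0.4801 0.2862 0.301 ] shift [ 0.1754 -0.0003  0.0063] dist 0.176
```

View pics/scene3.png

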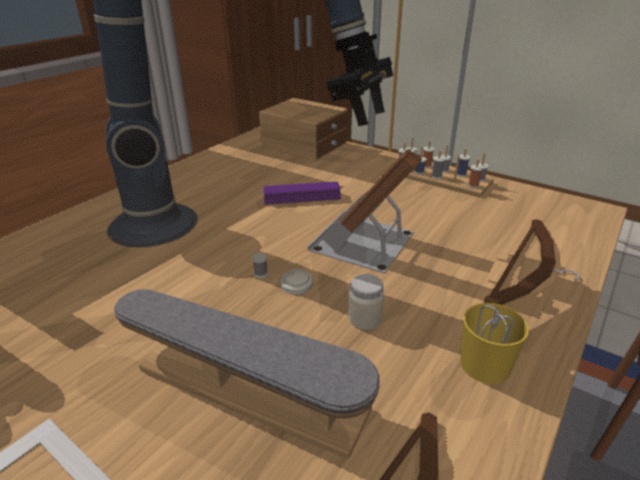

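View pics/top3.png

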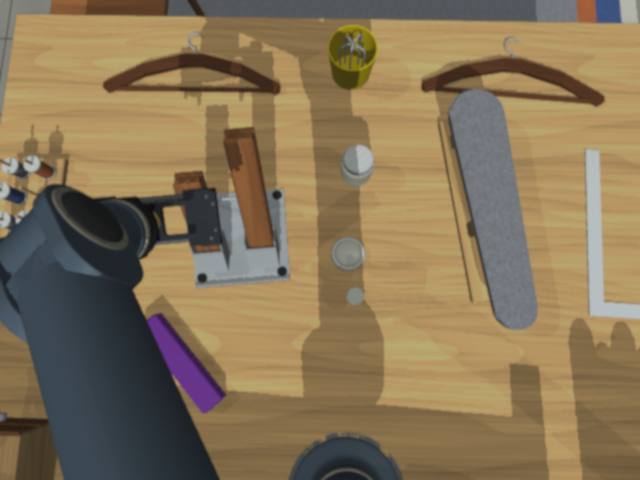

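```bash
python3 -m inch '[[0.02,0,0.003,0.8,100],[0.05,0,0.006,0.8,100],[0.08,0,0.006,0.8,100],[0.08,0,0.006,0.8,100],[0.08,0,0.006,0.8,100]]'>/dev/null; cat > ext.py <<'E'
from h import *
for n in("scene","top"):
    q,d2=viewer.snapshot(n);s,t,M=tool();W=cloud(n,d2);Q=(W-t)@M
    m=(abs(Q[...,1])<.11)&(abs(Q[...,2])<.06)
    for a,b in((.07,.085),(.095,.11),(.13,.145),(.15,.18)):
        k=m&(Q[...,0]>=a)&(Q[...,0]<b)
        if k.sum()>15: print(n,a,k.sum(),np.percentile(Q[k],1,axis=0)[1:].round(4),np.percentile(Q[k],99,axis=0)[1:].round(4))
    cv2.imwrite(f"pics/{n}_{s['clock']:.1f}.png",q)
tl();X=tool()[2][:,0];gotcp(C-.172*X)
E
python3 ext.py
```

```text
scene 0.07 594 [-0.0877 -0.0385] [0.0979 0.0334]
scene 0.095 464 [-0.0791 -0.0394] [0.0906 0.0342]
scene 0.13 139 [-0.0564 -0.0127] [0.0622 0.011 ]
scene 0.15 246 [-0.0516 -0.0127] [0.0574 0.0105]
top 0.07 737 [ 0.0167 -0.0367] [0.0951 0.0353]
top 0.095 174 [-0.0581 -0.0379] [0.0848 0.0326]
clock 9.0 p [0.4506 0.2829 0.3923] q [-0.93  0.19  0.29  1.99  0.17  0.7  -2.24] w 0.0874 F [ 0.6  0.8 -0.4]
 tilt fwd 18.47 lat 0.15 | y: fwd 0.06 z -0.13
to [0.4799 0.286  0.301 ] shift [0.096  0.0001 0.0009] dist 0.096
```

```bash
python3 -m inch '[[0.02,0,0,0,100],[0.04,0,0.001,0,100],[0.06,0,0.001,0,100],[0.06,0,0.001,0,100],[0.06,0,0.001,0,100]]'; python3 ext.py
```

```text
clock: 9.5
position: [0.4683, 0.2846, 0.3345]
ee_rot: [0.03, 0.81, 0.043, -0.584]
force: [0.6, -0.7, 0.1]
gripper_width: 0.0872
scene 0.07 626 [-0.0896 -0.0389] [0.098  0.0333]
scene 0.095 431 [-0.0803 -0.0397] [0.0903 0.0345]
scene 0.13 133 [-0.0544 -0.0137] [0.0621 0.0104]
scene 0.15 212 [-0.0537 -0.0126] [0.0584 0.0107]
top 0.07 533 [ 0.0187 -0.0373] [0.0949 0.0354]
top 0.095 127 [-0.0506 -0.0381] [0.0819 0.0324]
top 0.13 107 [ 0.0798 -0.0598] [ 0.1097 -0.0473]
top 0.15 807 [-0.023  -0.0595] [ 0.1095 -0.0017]
clock 9.6 p [0.4683 0.2847 0.3349] q [-0.9   0.29  0.28  2.02  0.15  0.57 -2.22] w 0.0869 F [ 0.2  0.2 -0.3]
 tilt fwd 18.45 lat 0.13 | y: fwd 0.06 z -0.12
to [0.4799 0.2861 0.301 ] shift [ 0.0359 -0.0001 -0.0004] dist 0.036
```

```bash
ls pics | tail -4; python3 - <<'E'
import cv2
im=cv2.imread("pics/scene_9.6.png")
if im is None:
    import glob;f=sorted(glob.glob("pics/scene_9*.png"))[-1];im=cv2.imread(f);print(f)
cv2.imwrite("pics/c5.png",cv2.resize(im[60:280,280:440],None,fx=2.7,fy=2.7,interpolation=cv2.INTER_CUBIC))
E
```

```text
top1.png
top3.png
top_9.0.png
top_9.6.png
```

View pics/c5.png

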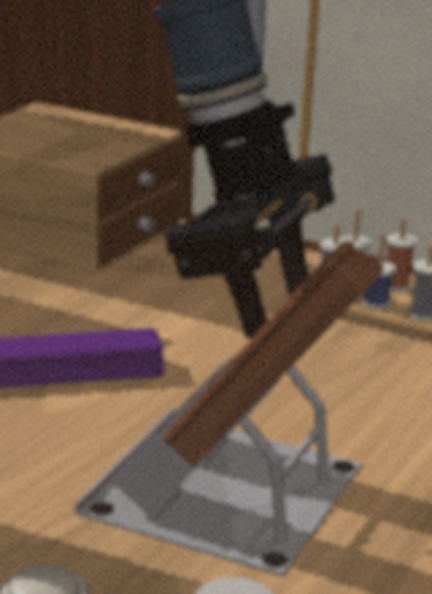

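The fingers straddle the short clapper (crop about (260,320), behind the long one), and the body stays clear of the long one. I go on down slowly.

```bash
python3 -m inch '[[0.006,0,0,0,100],[0.012,0,0,0,100],[0.018,0,0,0,100],[0.024,0,0,0,100],[0.028,0,0,0,100]]'; python3 -m inch '[[0.004,0,0,0,100],[0.008,0,0,0,100],[0.008,0,0,0,100],[0.008,0,0,0,100],[0.008,0,0,0,100]]'; python3 ext.py
```

```text
clock: 10.1
position: [0.4769, 0.2852, 0.3056]
ee_rot: [0.031, 0.809, 0.042, -0.585]
force: [0.6, 0.1, -0.4]
gripper_width: 0.0871
clock: 10.6
position: [0.4794, 0.2855, 0.2991]
ee_rot: [0.03, 0.81, 0.042, -0.585]
force: [-0.7, 0.7, -0.1]
gripper_width: 0.087
scene 0.07 625 [-0.091  -0.0388] [0.098  0.0323]
scene 0.095 404 [-0.082  -0.0398] [0.0909 0.0336]
scene 0.13 87 [-0.0541 -0.013 ] [0.062  0.0104]
top 0.07 447 [ 0.0179 -0.0371] [0.0949 0.0355]
top 0.095 297 [-0.0234 -0.0595] [0.1091 0.0323]
top 0.13 269 [ 0.0075 -0.0581] [0.1096 0.0019]
top 0.15 548 [-0.0154 -0.0379] [0.1093 0.0475]
clock 10.7 p [0.4794 0.2856 0.2992] q [-0.88  0.36  0.28  2.02  0.13  0.5  -2.2 ] w 0.087 F [ 0.6 -1.1 -0.4]
 tilt fwd 18.34 lat 0.04 | y: fwd 0.05 z -0.03
to [0.4803 0.2864 0.3011] shift [-0.0015 -0.0007 -0.0015] dist 0.002
```

```bash
python3 - <<'E'
import cv2
from h import *
im=cv2.imread(sorted(__import__('glob').glob("pics/scene_10*.png"))[-1])
a=cv2.resize(im[80:270,290:440],None,fx=2.6,fy=2.6,interpolation=cv2.INTER_CUBIC)
im=cv2.imread(sorted(__import__('glob').glob("pics/top_10*.png"))[-1])
b=cv2.resize(im[120:300,120:300],(494,494),interpolation=cv2.INTER_CUBIC)
cv2.imwrite("pics/c6.png",np.hstack([a[:494,:390],b[:494,:400]]))
E
```

```text
(no output)
```

View pics/c6.png

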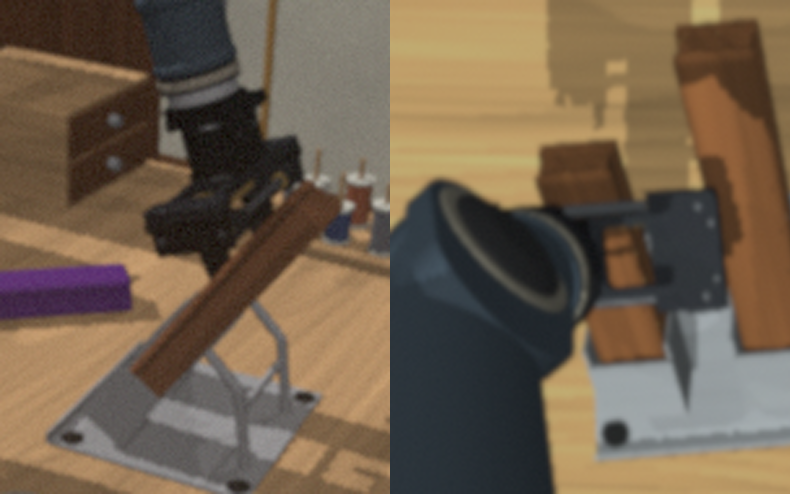

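```bash
python3 -m inch '[[0,0,0,0,80],[0,0,0,0,70],[0,0,0,0,66],[0,0,0,0,63],[0,0,0,0,61]]' 8; python3 -m inch '[[0,0,0,0,60],[0,0,0,0,59],[0,0,0,0,58],[0,0,0,0,57],[0,0,0,0,56]]' 8
```

```text
clock: 11.2
position: [0.4793, 0.2855, 0.2989]
ee_rot: [0.03, 0.81, 0.042, -0.585]
force: [0.1, 0.3, 0.3]
gripper_width: 0.0569
clock: 11.7
position: [0.4794, 0.286, 0.2991]
ee_rot: [0.03, 0.81, 0.043, -0.585]
force: [-0.3, 1.0, -0.4]
gripper_width: 0.0501
```

```bash
python3 -m inch '[[0,0,0,0,45],[0,0,0,0,40],[0,0,0,0,40],[0,0,0,0,40],[0,0,0,0,40]]' 55; python3 - <<'E'
from h import *
tl();s,p,M=tool();X=RC[:,0];print('slope dir in tool',(M.T@X).round(4), s['torque'])
E
```

```text
clock: 12.2
position: [0.4794, 0.2859, 0.2991]
ee_rot: [0.03, 0.81, 0.043, -0.585]
force: [-1.0, 3.3, 0.6]
gripper_width: 0.0494
clock 12.2 p [0.4794 0.2859 0.2991] q [-0.88  0.36  0.28  2.02  0.13  0.5  -2.2 ] w 0.0494 F [-1.   3.3  0.6]
 tilt fwd 18.35 lat 0.07 | y: fwd 0.06 z -0.06
slope dir in tool [-5.970e-01 -2.000e-04 -8.023e-01] [0.92058993 0.35138327 0.2054285 ]
```

```bash
python3 -m inch '[[0,-0.0005,0,0,40],[0,-0.001,0,0,40],[-0.0012,-0.001,-0.0016,0,40],[-0.0024,-0.001,-0.0032,0,40],[-0.004,-0.001,-0.0054,0,40]]'; python3 - <<'E'
from h import *
tl();s,p,M=tool();print(s['torque'])
E
```

```text
clock: 12.7
position: [0.4828, 0.286, 0.3036]
ee_rot: [0.031, 0.809, 0.041, -0.586]
force: [-0.4, 0.6, -4.9]
gripper_width: 0.0494
clock 12.7 p [0.4828 0.286  0.3036] q [-0.87  0.36  0.28  2.01  0.13  0.51 -2.2 ] w 0.0494 F [-0.4  0.6 -4.9]
 tilt fwd 18.16 lat -0.12 | y: fwd -0.01 z 0.12
[-0.08047649  0.50077874 -0.01908009]
```

```bash
python3 -m inch '[[-0.003,0,-0.004,0,40],[-0.006,0,-0.008,0,40],[-0.009,0,-0.0121,0,40],[-0.012,0,-0.0161,0,40],[-0.015,0,-0.0201,0,40]]'; python3 - <<'E'
from h import *
tl();s,p,M=tool();print(s['torque'], (M.T@RC[:,0]).round(4))
q,d=viewer.snapshot("scene");cv2.imwrite("pics/c7.png",cv2.resize(q[80:270,290:440],None,fx=3,fy=3,interpolation=cv2.INTER_CUBIC))
E
```

```text
clock: 13.2
position: [0.4977, 0.2884, 0.3254]
ee_rot: [0.03, 0.81, 0.042, -0.585]
force: [0.5, 0.3, -3.1]
gripper_width: 0.0492
clock 13.2 p [0.4977 0.2884 0.3254] q [-0.85  0.35  0.27  1.96  0.12  0.56 -2.17] w 0.0492 F [ 0.5  0.3 -3.1]
 tilt fwd 18.31 lat 0.02 | y: fwd 0.03 z -0.01
[-0.04588789  0.66154634 -0.00141729] [-5.975e-01  2.000e-04 -8.019e-01]
```

View pics/c7.png

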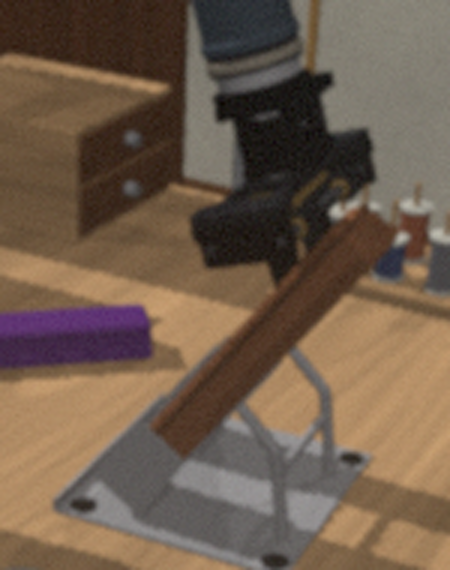

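```bash
python3 -m inch '[[-0.004,0,-0.0054,0,40],[-0.008,0,-0.0107,0,40],[-0.012,0,-0.0161,0,40],[-0.016,0,-0.0215,0,40],[-0.02,0,-0.0269,0,40]]'; python3 -m inch '[[-0.004,0,-0.0054,0,40],[-0.008,0,-0.0107,0,40],[-0.012,0,-0.0161,0,40],[-0.016,0,-0.0215,0,40],[-0.02,0,-0.0269,0,40]]'; python3 -m inch '[[-0.006,0,-0.008,0,40],[-0.012,0,-0.0161,0,40],[-0.018,0,-0.0242,0,40],[-0.024,0,-0.0322,0,40],[-0.03,0,-0.0403,0,40]]'; python3 - <<'E'
from h import *
tl();s,p,M=tool();print(s['torque'], (M.T@RC[:,0]).round(4))
q,d=viewer.snapshot("scene");cv2.imwrite("pics/c8.png",q)
E
```

```text
clock: 13.75
position: [0.5168, 0.2904, 0.3529]
ee_rot: [0.03, 0.809, 0.042, -0.585]
force: [-1.3, -0.1, -2.9]
gripper_width: 0.0496
clock: 14.25
position: [0.5359, 0.2924, 0.3802]
ee_rot: [0.03, 0.809, 0.042, -0.585]
force: [0.2, 0.1, -3.4]
gripper_width: 0.0494
clock: 14.75
position: [0.5648, 0.2954, 0.4217]
ee_rot: [0.03, 0.81, 0.042, -0.585]
force: [-1.1, 0.9, -3.1]
gripper_width: 0.0491
clock 14.75 p [0.5648 0.2954 0.4217] q [-0.78  0.34  0.26  1.72  0.07  0.8  -2.05] w 0.0491 F [-1.1  0.9 -3.1]
 tilt fwd 18.31 lat 0.02 | y: fwd 0.04 z -0.01
[-0.1216482   0.79889604 -0.02132401] [-5.974e-01  2.000e-04 -8.019e-01]
```

View pics/c8.png

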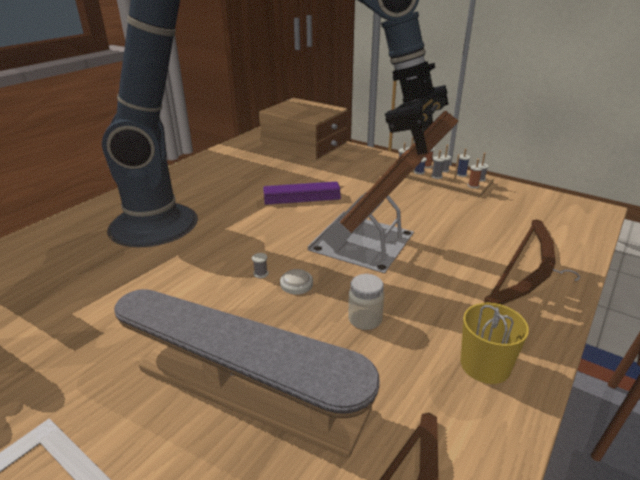

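```bash
python3 -m inch '[[-0.006,0,-0.008,0,40],[-0.012,0,-0.0161,0,40],[-0.018,0,-0.0242,0,40],[-0.026,0,-0.0332,0,40],[-0.034,0,-0.0423,0,40]]'; python3 - <<'E'
from h import *
from kin2 import *
tl();s,p,M=tool();log()
q0=s['qpos']
for y in(.44,.47,.5):
  for x in(.5,.55,.6,.65):
    for g in ([x,y,.03],[x+.03,y,.03]):
        q,e,r=ik(np.array(g)-.164*M[:,0],M,q0);print(g,round(e,4),round(r,2),q.round(2))
E
```

```text
clock: 15.3
position: [0.5943, 0.2984, 0.4676]
ee_rot: [0.03, 0.81, 0.042, -0.585]
force: [0.6, -0.0, -3.8]
gripper_width: 0.0494
clock 15.3 p [0.5943 0.2984 0.4676] q [-0.75  0.35  0.26  1.6   0.05  0.91 -2.01] w 0.0494 F [ 0.6 -0.  -3.8]
 tilt fwd 18.34 lat 0.02 | y: fwd 0.04 z -0.01
[0.5, 0.44, 0.03] 0.0 0.0 [-1.15  0.64  0.37  1.92  0.02  0.38 -2.36]
[0.53, 0.44, 0.03] 0.0 0.0 [-1.09  0.66  0.34  1.87  0.02  0.4  -2.33]
[0.55, 0.44, 0.03] 0.0 0.0 [-1.06  0.68  0.33  1.83  0.02  0.41 -2.3 ]
[0.5800000000000001, 0.44, 0.03] 0.0 0.0 [-1.    0.7   0.3   1.78  0.01  0.44 -2.27]
[0.6, 0.44, 0.03] 0.0 0.0 [-0.97  0.72  0.29  1.74  0.01  0.45 -2.25]
[0.63, 0.44, 0.03] 0.0 0.0 [-0.92  0.74  0.27  1.68  0.01  0.48 -2.22]
[0.65, 0.44, 0.03] 0.0 0.0 [-0.89  0.76  0.26  1.63  0.01  0.5  -2.19]
[0.68, 0.44, 0.03] 0.0 0.0 [-0.85  0.79  0.25  1.57  0.    0.53 -2.16]
[0.5, 0.47, 0.03] 0.0 0.0 [-1.18  0.67  0.36  1.87  0.02  0.41 -2.39]
[0.53, 0.47, 0.03] 0.0 0.0 [-1.12  0.69  0.34  1.82  0.02  0.43 -2.36]
[0.55, 0.47, 0.03] 0.0 0.0 [-1.08  0.7   0.33  1.78  0.02  0.45 -2.33]
[0.5800000000000001, 
[... 218 characters left out ...]
0.03] 0.0 0.0 [-0.92  0.79  0.27  1.58  0.01  0.54 -2.23]
[0.68, 0.47, 0.03] 0.0 0.0 [-0.88  0.81  0.25  1.51  0.    0.57 -2.2 ]
[0.5, 0.5, 0.03] 0.0 0.0 [-1.2   0.69  0.36  1.81  0.02  0.45 -2.42]
[0.53, 0.5, 0.03] 0.0 0.0 [-1.14  0.71  0.34  1.76  0.02  0.47 -2.39]
[0.55, 0.5, 0.03] 0.0 0.0 [-1.11  0.73  0.33  1.73  0.02  0.48 -2.36]
[0.5800000000000001, 0.5, 0.03] 0.0 0.0 [-1.06  0.75  0.31  1.67  0.01  0.51 -2.33]
[0.6, 0.5, 0.03] 0.0 0.0 [-1.02  0.77  0.3   1.63  0.01  0.52 -2.31]
[0.63, 0.5, 0.03] 0.0 0.0 [-0.98  0.79  0.28  1.57  0.01  0.55 -2.28]
[0.65, 0.5, 0.03] 0.0 0.0 [-0.95  0.81  0.27  1.53  0.01  0.57 -2.25]
[0.68, 0.5, 0.03] 0.0 0.0 [-0.91  0.84  0.26  1.46  0.    0.6  -2.22]
```

```bash
python3 -m inch '[[0,-0.03,0,0,40],[0,-0.06,0,0,40],[0,-0.095,0,0,40],[0,-0.13,0,0,40],[0,-0.16,0,0,40]]'; python3 - <<'E'
from h import *
tl();s,p,M=tool();gotcp([.47,.465,.33])
E
```

```text
clock: 15.8
position: [0.5767, 0.4599, 0.4671]
ee_rot: [0.03, 0.81, 0.043, -0.585]
force: [0.2, 0.7, -4.6]
gripper_width: 0.0495
clock 15.8 p [0.5767 0.4599 0.4671] q [-0.93  0.48  0.25  1.4   0.08  1.01 -2.22] w 0.0495 F [ 0.2  0.7 -4.6]
 tilt fwd 18.33 lat 0.11 | y: fwd 0.12 z -0.08
to [0.47  0.465 0.33 ] shift [ 0.097  -0.0161  0.1434] dist 0.174
```

```bash
python3 -m inch '[[0.02,-0.003,0.03,0,40],[0.04,-0.006,0.06,0,40],[0.06,-0.01,0.09,0,40],[0.08,-0.014,0.12,0,40],[0.097,-0.016,0.143,0,40]]'; python3 -m inch '[[0,0,0,0,40],[0,0,0,0,40],[0,0,0,0,40],[0,0,0,0,40],[0,0,0,0,40]]';python3 - <<'E'
from h import *
tl();s,p,M=tool();gotcp([.47,.465,.33])
q,d=viewer.snapshot("scene");cv2.imwrite("pics/s9.png",q)
q2,d2=viewer.snapshot("top");cv2.imwrite("pics/t9.png",q2)
# clapper points in clapper frame (assumed)
Cn=p+.172*M[:,0]
for n,im,dd in(("scene",q,d),("top",q2,d2)):
    W=cloud(n,dd);Q=(W-Cn)@RC;hsv=cv2.cvtColor(im,cv2.COLOR_BGR2HSV)
    m=(abs(Q[...,1])<.04)&(abs(Q[...,0])<.2)&(abs(Q[...,2])<.06)&(hsv[...,1]>80)&(W[...,2]>.01)
    P=Q[m];print(n,m.sum(),np.percentile(P,[1,99],axis=0).round(3).tolist())
E
```

```text
clock: 16.3
position: [0.4692, 0.4633, 0.3285]
ee_rot: [0.031, 0.809, 0.043, -0.585]
force: [0.1, -0.9, -3.4]
gripper_width: 0.0493
clock: 16.8
position: [0.4718, 0.4623, 0.3309]
ee_rot: [0.029, 0.81, 0.042, -0.584]
force: [0.8, -0.4, -4.1]
gripper_width: 0.0495
clock 16.8 p [0.4718 0.4623 0.3309] q [-1.07  0.48  0.26  1.75  0.15  0.7  -2.43] w 0.0495 F [ 0.8 -0.4 -4.1]
 tilt fwd 18.42 lat 0.08 | y: fwd -0.04 z -0.09
to [0.47  0.465 0.33 ] shift [ 0.0003 -0.0028  0.0017] dist 0.003
scene 597 [[-0.09, -0.039, -0.017], [0.08, 0.031, 0.057]]
top 2103 [[-0.137, -0.026, -0.014], [0.079, 0.024, 0.025]]
```

View pics/s9.png

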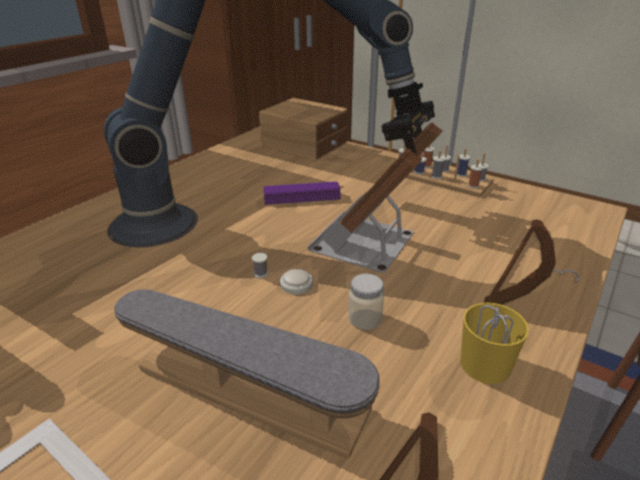

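View pics/t9.png

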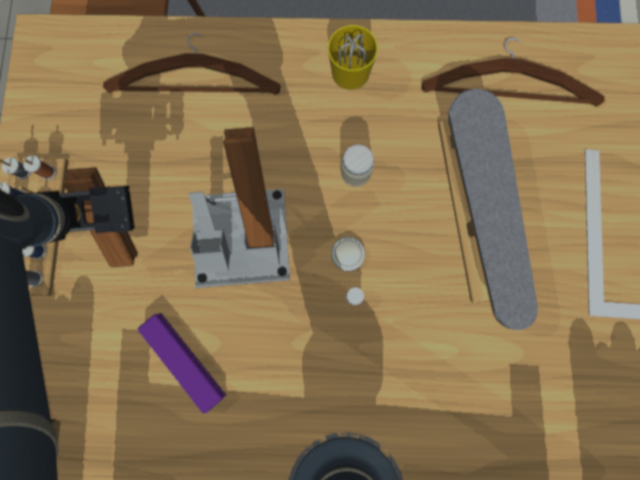

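```bash
cat > arc.py <<'E'
from h import *
s,p,M=tool();f=RS[:,0]
dn=M.T@np.array([0,0,-1.]);fw=M.T@f;print('down',dn.round(4),'fwd',fw.round(4))
u,n=.139,.017
g=lambda a:np.array([u*np.cos(a)-n*np.sin(a),u*np.sin(a)+n*np.cos(a)])
A=np.radians([55,50,45,40,35,30,25,20,15,10,5,2,0])
for a in A:
    d=g(a)-g(A[0]);print(round(np.degrees(a)),(d*1000).round(1),'tool',(fw*d[0]-dn*d[1]).round(4))
E
python3 arc.py
```

```text
down [0.9491 0.001  0.3151] fwd [ 3.151e-01 -1.000e-04 -9.491e-01]
55 [0. 0.] tool [ 0. -0. -0.]
50 [10.5 -6.2] tool [ 0.0092  0.     -0.008 ]
45 [ 20.5 -13.3] tool [ 0.0191  0.     -0.0152]
40 [ 29.8 -21.2] tool [ 0.0295  0.     -0.0215]
35 [ 38.3 -30. ] tool [ 0.0405  0.     -0.0269]
30 [ 46.1 -39.4] tool [ 0.0519  0.     -0.0313]
25 [ 53.  -49.5] tool [ 0.0636  0.     -0.0347]
20 [ 59.  -60.1] tool [ 0.0756  0.0001 -0.0371]
15 [ 64.1 -71.2] tool [ 0.0878  0.0001 -0.0384]
10 [ 68.1 -82.7] tool [ 0.1     0.0001 -0.0386]
5 [ 71.2 -94.6] tool [ 1.122e-01  1.000e-04 -3.780e-02]
2 [  72.5 -101.8] tool [ 1.194e-01  1.000e-04 -3.680e-02]
0 [  73.2 -106.6] tool [ 1.242e-01  1.000e-04 -3.590e-02]
```

```bash
python3 -m inch '[[0.008,0,0.0026,0,40],[0.016,0,0.0053,0,40],[0.024,0,0.008,0,40],[0.03,0,0.01,0,40],[0.036,0,0.0119,0,40]]'; python3 -m inch '[[0.001,0,0.0003,0,40],[0.002,0,0.0006,0,40],[0.003,0,0.001,0,40],[0.004,0,0.0013,0,40],[0.004,0,0.0013,0,40]]' 20
```

```text
clock: 17.4
position: [0.4706, 0.4625, 0.2906]
ee_rot: [0.031, 0.809, 0.042, -0.585]
force: [0.7, 0.4, -4.0]
gripper_width: 0.0496
clock: 17.9
position: [0.4709, 0.4627, 0.2879]
ee_rot: [0.03, 0.81, 0.042, -0.585]
force: [0.5, -0.4, -2.7]
gripper_width: 0.0497
```

```bash
python3 -m inch '[[0.004,0,-0.002,0,40],[0.0095,0,-0.007,0,40],[0.0145,0,-0.011,0,40],[0.02,0,-0.0149,0,40],[0.025,0,-0.018,0,40]]' 15;python3 - <<'E'
from h import *
tl()
q,d=viewer.snapshot("scene");cv2.imwrite("pics/c10.png",cv2.resize(q[70:230,340:500],None,fx=3,fy=3,interpolation=cv2.INTER_CUBIC))
q,d=viewer.snapshot("top");cv2.imwrite("pics/c10b.png",cv2.resize(q[130:300,30:200],None,fx=3,fy=3,interpolation=cv2.INTER_CUBIC))
E
```

```text
clock: 18.4
position: [0.4967, 0.4653, 0.2694]
ee_rot: [0.03, 0.81, 0.042, -0.584]
force: [1.8, 0.6, 0.7]
gripper_width: 0.05
clock 18.4 p [0.4967 0.4653 0.2694] q [-1.03  0.58  0.25  1.74  0.14  0.6  -2.41] w 0.05 F [1.8 0.6 0.7]
 tilt fwd 18.4 lat 0.07 | y: fwd 0.01 z -0.07
```

View pics/c10.png

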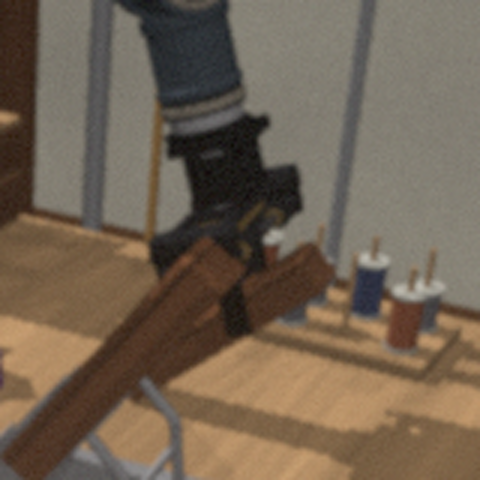

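View pics/c10b.png

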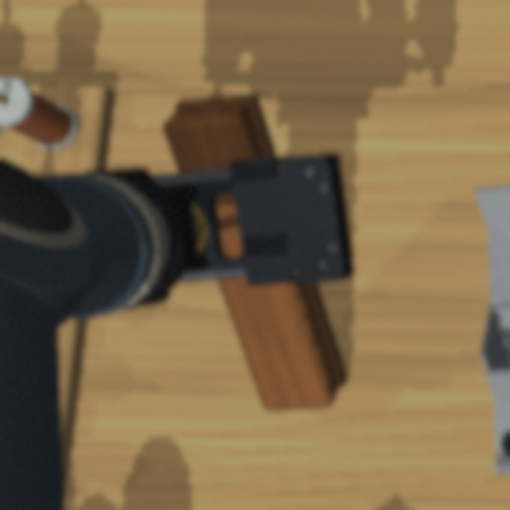

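```bash
python3 -m inch '[[0.0085,0,-0.005,0,40],[0.0173,0,-0.0091,0,40],[0.0287,0,-0.0135,0,40],[0.0404,0,-0.0169,0,40],[0.0524,0,-0.0193,0,40]]' 15;python3 - <<'E'
from h import *
tl();print(status.state()['torque'])
q,d=viewer.snapshot("scene");cv2.imwrite("pics/c11.png",cv2.resize(q[70:230,340:500],None,fx=3,fy=3,interpolation=cv2.INTER_CUBIC))
E
```

```text
clock: 19.0
position: [0.5301, 0.4687, 0.2238]
ee_rot: [0.031, 0.809, 0.042, -0.586]
force: [-0.2, 0.5, -2.2]
gripper_width: 0.0496
clock 19.0 p [0.5301 0.4687 0.2238] q [-0.98  0.67  0.23  1.7   0.12  0.55 -2.38] w 0.0496 F [-0.2  0.5 -2.2]
 tilt fwd 18.19 lat -0.04 | y: fwd 0.02 z 0.05
[0.05027318 0.76016248 0.00837938]
```

View pics/c11.png

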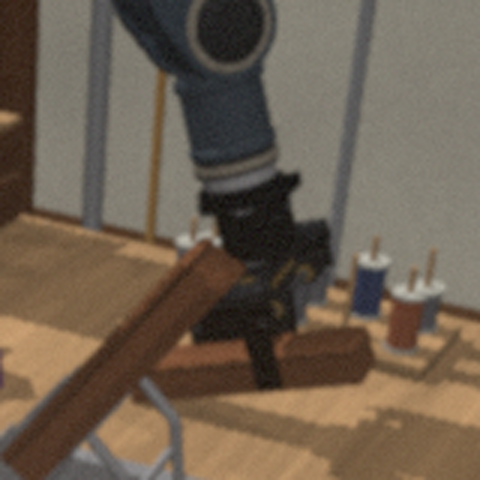

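```bash
python3 -m inch '[[0.01,0,-0.001,0,40],[0.02,0,-0.0015,0,40],[0.03,0,-0.0011,0,40],[0.038,0,-0.0004,0,40],[0.041,0,0,0,40]]' 15;python3 - <<'E'
from h import *
tl();print(status.state()['torque'])
q,d=viewer.snapshot("scene");cv2.imwrite("pics/c12.png",cv2.resize(q[70:230,340:500],None,fx=3,fy=3,interpolation=cv2.INTER_CUBIC))
q,d=viewer.snapshot("top");W=cloud("top",d);hsv=cv2.cvtColor(q,cv2.COLOR_BGR2HSV)
Q=(W-np.array([.57,.47,0]))@RS
m=(abs(Q[...,0])<.17)&(abs(Q[...,1])<.05)&(Q[...,2]>.01)&(Q[...,2]<.07)&(hsv[...,1]>70)
P=Q[m];print(m.sum());
for a in np.arange(-.16,.17,.02):
    k=(P[:,0]>=a)&(P[:,0]<a+.02)&(abs(P[:,1]-np.median(P[:,1]))<.015)
    if k.sum()>5: print(round(a,2),k.sum(),np.median(P[k,2]).round(4))
cv2.imwrite("pics/t12.png",q)
E
```

```text
clock: 19.55
position: [0.5428, 0.4699, 0.1854]
ee_rot: [0.031, 0.809, 0.042, -0.585]
force: [-0.9, -0.4, -1.5]
gripper_width: 0.0498
clock 19.55 p [0.5428 0.4699 0.1854] q [-0.96  0.73  0.22  1.68  0.12  0.5  -2.38] w 0.0498 F [-0.9 -0.4 -1.5]
 tilt fwd 18.24 lat -0.04 | y: fwd 0.03 z 0.05
[-0.10109516  1.0109342  -0.01656519]
1986
-0.12 121 0.0375
-0.1 137 0.0394
-0.08 143 0.0402
-0.06 137 0.041
-0.04 127 0.0421
-0.02 17 0.0422
-0.0 49 0.0439
0.02 44 0.0441
0.04 10 0.0469
0.06 132 0.0467
0.08 129 0.0478
0.1 21 0.0474
```

View pics/c12.png

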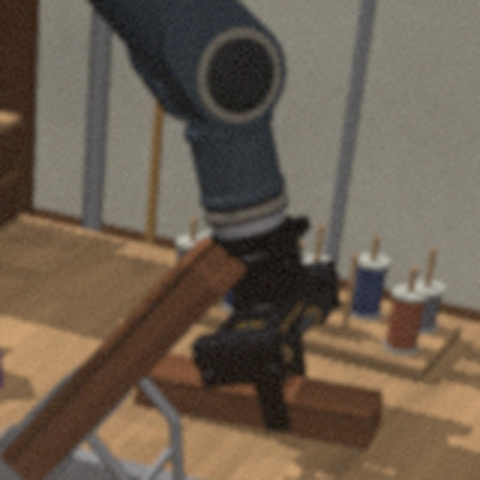

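```bash
python3 -m inch '[[0.002,0,0.0006,0,40],[0.004,0,0.0012,0,40],[0.0055,0,0.0018,0,40],[0.0055,0,0.0018,0,40],[0.0055,0,0.0018,0,40]]' 8;python3 -m inch '[[0,0,0,0,58],[0,0,0,0,60],[0,0,0,0,65],[0,0,0,0,72],[0,0,0,0,80]]' 8; python3 - <<'E'
from h import *
tl()
q,d=viewer.snapshot("top");W=cloud("top",d);hsv=cv2.cvtColor(q,cv2.COLOR_BGR2HSV)
Q=(W-np.array([.57,.47,0]))@RS
m=(abs(Q[...,0])<.17)&(abs(Q[...,1])<.05)&(Q[...,2]>.01)&(Q[...,2]<.07)&(hsv[...,1]>70)
P=Q[m];print(m.sum());
for a in np.arange(-.16,.17,.03):
    k=(P[:,0]>=a)&(P[:,0]<a+.02)&(abs(P[:,1]-np.median(P[:,1]))<.015)
    if k.sum()>5: print(round(a,2),k.sum(),np.median(P[k,2]).round(4))
cv2.imwrite("pics/t13.png",cv2.resize(q[130:300,30:200],None,fx=3,fy=3))
E
```

```text
clock: 20.15
position: [0.5432, 0.4702, 0.1813]
ee_rot: [0.03, 0.81, 0.042, -0.584]
force: [0.4, 0.1, -3.0]
gripper_width: 0.0501
clock: 20.65
position: [0.543, 0.4702, 0.1811]
ee_rot: [0.03, 0.81, 0.042, -0.585]
force: [-0.3, -0.6, 0.3]
gripper_width: 0.0643
clock 20.65 p [0.543  0.4702 0.1811] q [-0.96  0.74  0.22  1.68  0.12  0.49 -2.38] w 0.0643 F [-0.3 -0.6  0.3]
 tilt fwd 18.32 lat 0.03 | y: fwd 0.04 z -0.02
1973
-0.13 47 0.0281
-0.1 136 0.0386
-0.07 134 0.038
-0.04 135 0.0384
-0.01 52 0.0384
0.02 74 0.0382
0.05 71 0.0383
0.08 123 0.038
```

View pics/t13.png

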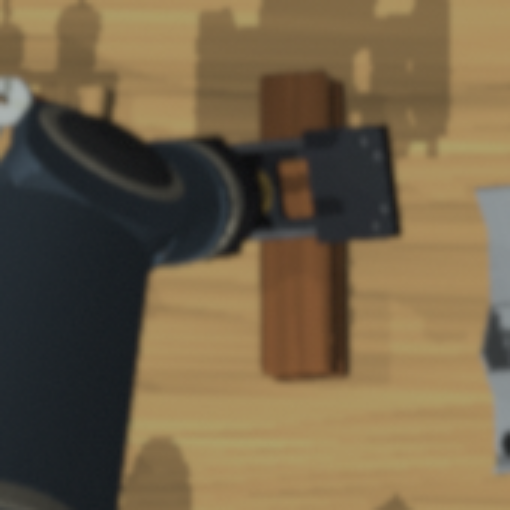

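```bash
python3 - <<'E'
from h import *
d=np.load("pics/top0.npy");W=cloud("top",d)
m=(W[...,2]>.095)&(W[...,2]<.125);m[:,:430]=0;m[:,550:]=0;m[:80]=0;m[340:]=0
P=W[m][:,:2]
th=np.radians(10.97)
for it in range(5):
    f=np.array([np.cos(th),np.sin(th)]);l=np.array([-f[1],f[0]]);c=np.array([.5666,-.2767])
    a=(P-c)@f;b=(P-c)@l;A=[];B=[];Wd=[]
    for x in np.arange(-.17,.18,.02):
        k=abs(a-x)<.01;lo,hi=b[k].min(),b[k].max();A.append(x);B.append((lo+hi)/2);Wd.append(hi-lo)
    s,o=np.polyfit(A,B,1);th+=np.arctan(s)
print('board heading',np.degrees(th),'off',o,'a ext',a.min(),a.max(),'widths',np.round(Wd,3))
print('mid',c+f*(a.min()+a.max())/2+l*o, 'z',np.median(W[m][:,2]))
q,d=viewer.snapshot("top");W=cloud("top",d);hsv=cv2.cvtColor(q,cv2.COLOR_BGR2HSV)
Q=(W-np.array([.57,.47,0]))@RS
m=(abs(Q[...,0])<.17)&(abs(Q[...,1])<.05)&(Q[...,2]>.034)&(Q[...,2]<.042)&(hsv[...,1]>70)
P=Q[m]
mid=[];xs=np.r_[np.arange(-.115,-.03,.01),.085,.095]
xs=[x for x in xs if ((abs(P[:,0]-x)<.005).sum()>8)]
mid=[(P[abs(P[:,0]-x)<.005,1].min()+P[abs(P[:,0]-x)<.005,1].max())/2 for x in xs]
print(P[:,0].min(),P[:,0].max(),np.round(mid,4),np.degrees(np.arctan(np.polyfit(xs,mid,1)[0])))
cx=(P[:,0].min()+P[:,0].max())/2;cw=np.array([.57,.47,0])+RS@[cx,np.median(mid),0];print('clapper mid',cw)
s,p,M=tool();
for e in(.0,.004):
    t=np.array([cw[0],cw[1],.019])-(.164+e)*M[:,0];gotcp(t);print('tip z',(t+.182*M[:,0])[2])
E
```

```text
board heading 9.354535336029992 off 0.005323122201990458 a ext -0.23962970941471642 0.2394080659882703 widths [0.083 0.085 0.089 0.089 0.09  0.092 0.093 0.095 0.095 0.098 0.099 0.101
 0.101 0.104 0.105 0.108 0.108 0.111]
mid [ 0.56562542 -0.27146568] z 0.11180426972796453
-0.11257420535617195 0.10601488315706029 [0.0002 0.0013 0.0024 0.0014 0.0008 0.0014 0.0014 0.0023 0.0024 0.003
 0.0029] 0.5401550656396538
clapper mid [0.56659137 0.47107177 0.        ]
to [0.5153 0.4657 0.1747] shift [-0.0027  0.0016  0.0285] dist 0.029
tip z 0.0019121013417624788
to [0.5141 0.4655 0.1785] shift [-0.0067  0.0016  0.0285] dist 0.029
tip z 0.005709412154704163
```

```bash
python3 -m inch '[[-0.009,0.0008,0.003,0,82],[-0.009,0.0016,0.01,-0.5,82],[-0.009,0.0016,0.018,-0.5,82],[-0.009,0.0016,0.0285,-0.5,82],[-0.009,0.0016,0.0285,-0.5,82]]' 8;python3 -m inch '[[0,0,0,0,70],[0,0,0,0,62],[0,0,0,0,59],[0,0,0,0,57],[0,0,0,0,50]]' 8; python3 -m inch '[[0,0,0,0,40],[0,0,0,0,40],[0,0,0,0,40],[0,0,0,0,40],[0,0,0,0,40]]' 45; python3 - <<'E'
from h import *
tl();print((tool()[1]+.164*tool()[2][:,0]).round(4))
E
```

```text
clock: 21.25
position: [0.5109, 0.4657, 0.1794]
ee_rot: [0.035, 0.808, 0.045, -0.586]
force: [-0.8, 0.5, 0.1]
gripper_width: 0.0712
clock: 21.75
position: [0.5135, 0.4659, 0.1807]
ee_rot: [0.034, 0.81, 0.045, -0.584]
force: [0.9, 1.6, -0.5]
gripper_width: 0.05
clock: 22.25
position: [0.5134, 0.4656, 0.1807]
ee_rot: [0.034, 0.809, 0.045, -0.584]
force: [1.7, 1.7, -0.7]
gripper_width: 0.0493
clock 22.25 p [0.5134 0.4656 0.1807] q [-1.    0.71  0.24  1.75  0.13  0.46 -2.41] w 0.0493 F [ 1.7  1.7 -0.7]
 tilt fwd 18.33 lat 0.05 | y: fwd 0.52 z 0.12
[0.5647 0.4711 0.025 ]
```

```bash
python3 -m inch '[[-0.005,0,-0.0017,0,40],[-0.02,0,-0.0066,0,40],[-0.045,0,-0.0149,0,40],[-0.08,0,-0.0266,0,40],[-0.11,0,-0.0365,0,40]]';python3 - <<'E'
from h import *
tl();print(status.state()['torque'])
q,d=viewer.snapshot("scene");cv2.imwrite("pics/c14.png",q)
E
python3 -m inch '[[-0.04,0,-0.0133,0,40],[-0.085,0,-0.0282,0,40],[-0.13,0,-0.0431,0,40],[-0.17,0,-0.0564,0,40],[-0.21,0,-0.0697,0,40]]';python3 - <<'E'
from h import *
tl();print(status.state()['torque'])
E
```

```text
clock: 22.75
position: [0.5135, 0.465, 0.2986]
ee_rot: [0.034, 0.809, 0.044, -0.585]
force: [0.4, -0.1, -2.9]
gripper_width: 0.0494
clock 22.75 p [0.5135 0.465  0.2986] q [-1.01  0.56  0.24  1.69  0.13  0.67 -2.37] w 0.0494 F [ 0.4 -0.1 -2.9]
 tilt fwd 18.29 lat -0.03 | y: fwd 0.47 z 0.19
[ 0.04943912  0.55901552 -0.02835956]
clock: 23.3
position: [0.5132, 0.465, 0.5199]
ee_rot: [0.034, 0.809, 0.044, -0.585]
force: [-0.0, 0.1, -3.6]
gripper_width: 0.0496
clock 23.3 p [0.5132 0.465  0.5199] q [-1.01  0.38  0.25  1.44  0.12  1.09 -2.29] w 0.0496 F [-0.   0.1 -3.6]
 tilt fwd 18.25 lat -0.02 | y: fwd 0.45 z 0.17
[-0.04982177  0.60722587 -0.02014343]
```

View pics/c14.png

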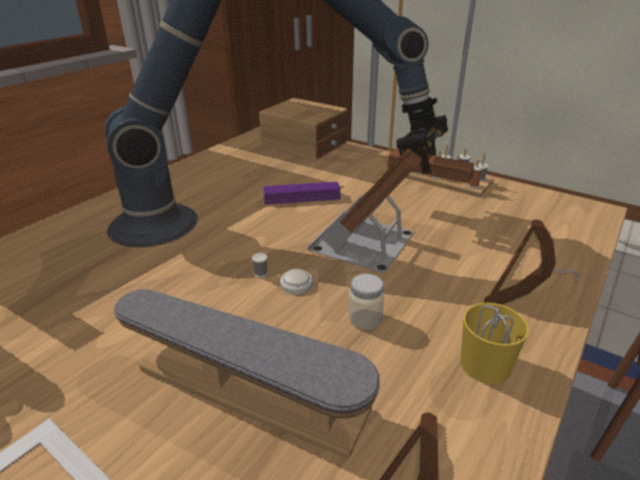

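```bash
cat >> h.py <<'E'
OFF=np.array([0,0,0])
def hover(z=.221,bm=(.5656,-.2715)):
    s,p,M=tool()
    M0=np.load('M0.npy');o=M0.T@np.array([.0532,.0055,-.1617])
    mid=p+M@o;print('mid',mid.round(4));sh=M.T@(np.array([bm[0],bm[1],z])-mid);print(' shift',sh.round(4))
E
python3 - <<'E'
from h import *
from kin2 import *
s,p,M=tool();np.save('M0.npy',M)
hover(.36)
q=s['qpos']
for y in(.3,.1,-.1,-.28):
    for z in((.52,) if y>-.2 else (.52,.38)):
        q,e,r=ik(np.array([.512,y,z]),M,q);print(y,z,round(e,4),round(r,2),q.round(2))
E
```

```text
mid [0.5664 0.4705 0.3582]
 shift [-0.0257  0.7374  0.0792]
0.3 0.52 0.0 0.0 [-0.88  0.19  0.3   1.68  0.11  1.   -2.11]
0.1 0.52 0.0 0.0 [-0.7   0.05  0.43  1.84  0.04  0.94 -1.75]
-0.1 0.52 0.0 0.0 [-0.44  0.05  0.61  1.85 -0.14  0.95 -1.24]
-0.28 0.52 0.0 0.0 [-0.06  0.2   0.63  1.71 -0.36  1.04 -0.76]
-0.28 0.38 0.0 0.0 [ 0.02  0.32  0.56  1.9  -0.52  0.77 -0.58]
```

```bash
python3 -m inch '[[0,0.02,0.002,0,40],[-0.002,0.06,0.006,0,40],[-0.005,0.105,0.011,0,40],[-0.006,0.15,0.016,0,40],[-0.007,0.195,0.021,0,40]]';python3 -m inch '[[-0.001,0.045,0.005,0,40],[-0.003,0.09,0.01,0,40],[-0.005,0.135,0.015,0,40],[-0.006,0.18,0.02,0,40],[-0.008,0.225,0.024,0,40]]'; python3 - <<'E'
from h import *
tl();hover(.36)
E
```

```text
clock: 23.8
position: [0.5127, 0.2672, 0.5182]
ee_rot: [0.034, 0.809, 0.044, -0.585]
force: [1.1, -1.2, -4.0]
gripper_width: 0.0492
clock: 24.3
position: [0.5121, 0.0408, 0.5188]
ee_rot: [0.034, 0.809, 0.045, -0.585]
force: [0.9, 0.3, -3.5]
gripper_width: 0.0495
clock 24.3 p [0.5121 0.0408 0.5188] q [-0.59  0.03  0.44  1.86 -0.    0.93 -1.61] w 0.0495 F [ 0.9  0.3 -3.5]
 tilt fwd 18.21 lat 0.03 | y: fwd 0.47 z 0.12
mid [0.5652 0.0464 0.357 ]
 shift [-0.0131  0.316   0.0326]
```

```bash
python3 -m inch '[[-0.002,0.045,0.005,0,40],[-0.004,0.09,0.01,0,40],[-0.006,0.135,0.015,0,40],[-0.008,0.18,0.019,0,40],[-0.01,0.22,0.023,0,40]]';python3 -m inch '[[-0.001,0.04,0.004,-1,40],[-0.002,0.065,0.007,-2,40],[-0.003,0.085,0.009,-2.9,40],[-0.003,0.096,0.01,-2.9,40],[-0.003,0.096,0.01,-2.9,40]]'; python3 - <<'E'
from h import *
tl();hover(.36)
for n in("scene","top"):
    q,d=viewer.snapshot(n);cv2.imwrite(f"pics/{n}15.png",q);np.save(f"pics/{n}15.npy",d)
hover(.221)
E
```

```text
clock: 24.8
position: [0.5116, -0.1807, 0.5219]
ee_rot: [0.033, 0.809, 0.044, -0.585]
force: [-0.0, 0.9, -3.1]
gripper_width: 0.0492
clock: 25.3
position: [0.5127, -0.2759, 0.5216]
ee_rot: [0.053, 0.808, 0.058, -0.584]
force: [-0.7, -0.2, -3.1]
gripper_width: 0.0494
clock 25.3 p [ 0.5127 -0.2759  0.5216] q [-0.13  0.2   0.71  1.71 -0.37  1.04 -0.71] w 0.0494 F [-0.7 -0.2 -3.1]
 tilt fwd 18.25 lat -0.04 | y: fwd 3.07 z 1.06
mid [ 0.5659 -0.2705  0.3599]
 shift [-0.0002  0.001   0.0004]
mid [ 0.567  -0.2674  0.3598]
 shift [0.1312 0.0015 0.0454]
```

View pics/scene15.png

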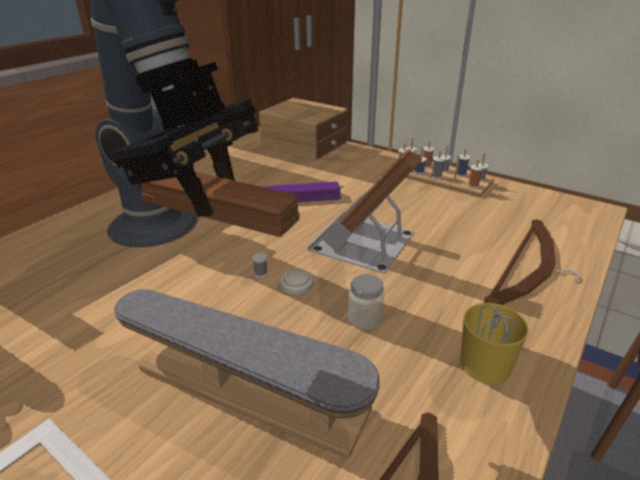

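View pics/top15.png

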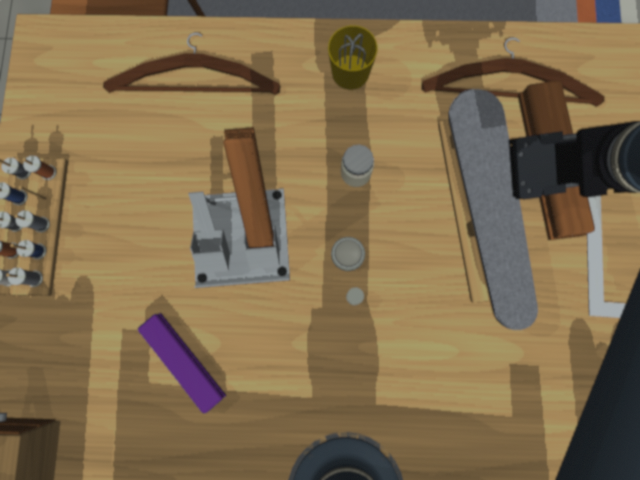

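```bash
python3 -m inch '[[0.015,0.001,0.005,0,40],[0.035,0.002,0.012,0,40],[0.055,0.003,0.019,0,40],[0.07,0.003,0.024,0,40],[0.08,0.003,0.0277,0,40]]'; python3 -m inch '[[0,0,0,0,40],[0,0,0,0,40],[0,0,0,0,40],[0,0,0,0,40],[0,0,0,0,40]]';cat > meas.py <<'E'
from h import *
tl();hover(.221)
s,p,M=tool();o=np.load('M0.npy').T@np.array([.0532,.0055,-.1617]);mid=p+M@o
RB=R.from_euler('z',9.35,degrees=True).as_matrix()
for n in("top","scene"):
    q,d=viewer.snapshot(n);W=cloud(n,d);hsv=cv2.cvtColor(q,cv2.COLOR_BGR2HSV);cv2.imwrite(f"pics/{n}_m{s['clock']:.1f}.png",q)
    Q=(W-mid)@RB
    m=(abs(Q[...,0])<.13)&(abs(Q[...,1])<.05)&(abs(Q[...,2])<.04)&(hsv[...,1]>70)&(hsv[...,2]>30)
    P=Q[m];print(n,m.sum(),'ext',np.percentile(P,[1,99],axis=0).round(4).tolist())
    k=P[:,2]>.012
    if n=="top":
        P=P[k&(abs(P[:,1])<.017)];A=np.c_[P[:,:2],np.ones(len(P))];c=np.linalg.lstsq(A,P[:,2],rcond=None)[0];print(' plane pitch',np.degrees(np.arctan(c[0])).round(2),'roll',np.degrees(np.arctan(c[1])).round(2),'z',c[2].round(4))
        P=Q[m]
        xs=np.r_[np.arange(-.1,-.04,.01),np.arange(.04,.1,.01)];xs=[x for x in xs if (abs(P[:,0]-x)<.005).sum()>10]
        md=[(np.percentile(P[abs(P[:,0]-x)<.005,1],2)+np.percentile(P[abs(P[:,0]-x)<.005,1],98))/2 for x in xs];print(' mids',np.round(md,4),'head err',np.degrees(np.arctan(np.polyfit(xs,md,1)[0])).round(2))
E
python3 meas.py
```

```text
clock: 25.9
position: [0.5134, -0.2778, 0.4349]
ee_rot: [0.054, 0.808, 0.061, -0.584]
force: [0.7, 0.0, -2.8]
gripper_width: 0.0491
clock: 26.4
position: [0.5135, -0.2791, 0.4378]
ee_rot: [0.055, 0.809, 0.059, -0.583]
force: [-0.6, 0.5, -3.8]
gripper_width: 0.0495
clock 26.4 p [ 0.5135 -0.2791  0.4378] q [-0.08  0.27  0.67  1.83 -0.48  0.89 -0.59] w 0.0495 F [-0.6  0.5 -3.8]
 tilt fwd 18.38 lat -0.0 | y: fwd 3.27 z 1.09
mid [ 0.567  -0.2735  0.2762]
 shift [ 0.052  -0.0033  0.0184]
top 3345 ext [[-0.1083, -0.0221, -0.0118], [0.1079, 0.0259, 0.0214]]
 plane pitch 0.11 roll -0.86 z 0.0188
 mids [0.0031 0.0032 0.0028 0.0028 0.0112 0.0114 0.0017 0.0018 0.0015 0.0021
 0.0016 0.0015] head err -1.27
scene 5206 ext [[-0.0957, -0.0384, -0.0188], [0.1117, 0.0315, 0.037]]
```

```bash
python3 -m inch '[[0.012,0,0.004,0,40],[0.027,0,0.009,0,40],[0.04,0,0.014,0,40],[0.048,0,0.017,0,40],[0.052,0,0.0184,0,40]]'; python3 -m inch '[[0,0,0,0,40],[0,0,0,0,40],[0,0,0,0,40],[0,0,0,0,40],[0,0,0,0,40]]'; python3 meas.py; ls -t pics | head -2
```

```text
clock: 27.0
position: [0.5121, -0.28, 0.3801]
ee_rot: [0.054, 0.808, 0.06, -0.584]
force: [0.5, 0.1, -4.3]
gripper_width: 0.0494
clock: 27.5
position: [0.5125, -0.2802, 0.3824]
ee_rot: [0.055, 0.808, 0.06, -0.583]
force: [0.1, -0.6, -5.0]
gripper_width: 0.0493
clock 27.5 p [ 0.5125 -0.2802  0.3824] q [-0.04  0.33  0.63  1.89 -0.56  0.79 -0.5 ] w 0.0493 F [ 0.1 -0.6 -5. ]
 tilt fwd 18.35 lat 0.01 | y: fwd 3.27 z 1.07
mid [ 0.5659 -0.2746  0.2208]
 shift [-0.0002 -0.0031 -0.0002]
top 2814 ext [[-0.1082, -0.022, -0.0118], [0.1077, 0.0258, 0.0219]]
 plane pitch 0.08 roll -1.17 z 0.0188
 mids [0.0028 0.0025 0.003  0.0029 0.014  0.0131 0.0015 0.0016 0.0017 0.0016
 0.0019 0.0014] head err -1.44
scene 4328 ext [[-0.0832, -0.0359, -0.0188], [0.1118, 0.032, 0.0356]]
scene_m27.5.png
top_m27.5.png
```

```bash
python3 -m inch '[[0,0,0,0,40],[0,0,0,0,40],[0,0,0,0,40],[0,0,0,0,40],[0,0,0,0,40]]'; python3 - <<'E'
from h import *
s=status.state();print(s['position'],abs(s['dq']).max())
a=cv2.imread("pics/scene_m27.5.png");b=cv2.imread("pics/top_m27.5.png")
cv2.imwrite("pics/fin.png",np.hstack([cv2.resize(a,(400,300)),cv2.resize(b,(400,300))]))
q,d=viewer.snapshot("top");W=cloud("top",d)
for nm,(u0,u1,v0,v1,z0) in dict(jar=(335,380,135,190,.08),light=(328,368,230,275,.015),spool=(340,370,283,310,.035)).items():
    m=np.zeros(d.shape,bool);m[v0:v1,u0:u1]=1;m&=W[...,2]>z0
    print(nm,W[m].mean(0).round(4))
print('long_top',W[134:137,239:242].reshape(-1,3).mean(0))
E
```

```text
clock: 28.1
position: [0.5124, -0.2802, 0.382]
ee_rot: [0.054, 0.808, 0.06, -0.583]
force: [0.3, -0.2, -4.0]
gripper_width: 0.049
[ 0.51242547 -0.2801757   0.38196246] 0.0023386455787010527
jar [ 0.6547 -0.0082  0.0909]
light [0.4742 0.0056 0.0229]
spool [ 0.3856 -0.0096  0.0461]
long_top [0.63016998 0.19411784 0.26932756]
```

View pics/fin.png

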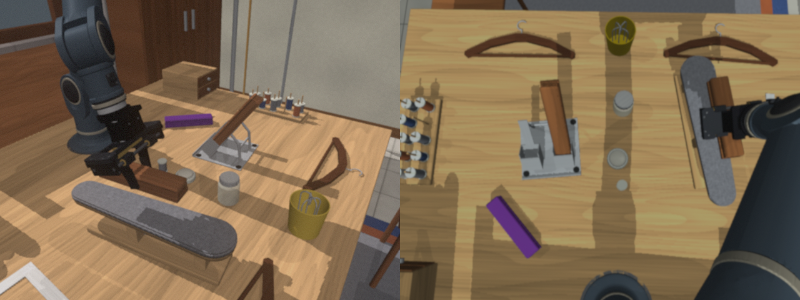

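The picture shows the clapper level above the board (left half about (155,183), right half about (725,115); the offset is parallax). The long clapper, jar, light and spool have not moved. I hand in.

```bash
python3 -c "
from plant import hand_in
print(hand_in())"
```

```text
the job is handed in; nothing more can be done
None
```

The short clapper is out of the stand and held level, sole down, lengthwise over the middle of the sleeve board. I handed the job in at about 28 s of the 58 s.

**What I did**
- **Taking it out:** With the gripper upright, its body would have hit the long clapper. I tilted the tool about 18° by driving it past its reach limit. I gripped across the 50 mm width and pulled about 190 mm straight along the 55° slope. The wrist force stayed about the clapper's own weight (3–5 N), so there was no sign of scraping.
- **Turning it level:** The arm cannot be told to tilt, so I set the clapper's foot on the free shelf left of the stand. I let it pivot in a light grip until it lay flat, then gripped it again at its middle, lifted it and carried it across. It touched the bare shelf on the way, but never the cover.

**Last checks**
- **Height and position:** The sole is about 90 mm above the cover, and the middle is within about 3 mm of the board's middle.
- **Level:** Pitch is 0.1° and roll about 1.2°. The roll comes from turning with the tool still tilted.
- **Heading:** This is the one disagreement. The arm pose puts it within about 0.5° of the board's axis. The depth fit gave 1.4°, but two of its points were spoiled by the gripper's edge.
- **Steadiness:** Joint speeds were near zero with the grip on.
- **Everything else:** The jar, light, spool and long clapper read within about 1 mm of where they started. The purple look-alike was not touched.

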